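# Lay the next stone block up the easel with an even joint

### The job

Draw the aluminium spacer bar out of the joint between the two stone blocks bonded to the sloping easel, and stand it on edge against the upper side of the higher one. Take the full-size block from the steel tray and lay it flat on the cork above the spacer, lengthways up the slope like the others, down against the spacer and along the guide strip at the side. Then draw the spacer out so that the block stays put with an even joint, and put it in the tray; leave the half block, pill jar and steel pad undisturbed.

Things in the scene. Friction and masses are not known exactly. Their poses are not given: they have to be found in the camera images.
- bed: Sloping cork face of a wooden easel, fixed, rising 26 deg away from the robot. Origin: on the cork at the foot of the slope, against the ledge (16 mm high), on the blocks' centre line; x up the slope, y to the left, z out of the cork. Cork: x 0..282, y -30..87 mm. Aluminium guide strip 8 mm high, 12 wide along the right side, inner face y = -30.5 mm. A block does not slide down the cork by itself.
- block_2: Higher of the two bonded stone blocks, fixed on the cork: 80 mm (x, up the slope) x 60 (y) x 24 (z, out of the cork). Origin: centre of its underside, at x = 131 mm, y = 0 of the bed; axes parallel to the bed's. Upper side at x = +40 mm; right side by the guide strip. The joint below it, down to the lower block, is 11 mm wide.
- block_3_center (a point): The loose full-size stone block, 80 x 60 x 24 mm, 0.3 kg, lying flat in the tray, lengthways, 30 mm or more clear of the tray's long walls. This point is its centre, 12 mm above its underside; x along the 80 mm, y along the 60 mm, z up. It may be laid either way round.
- spacer_center (a point): Spacer: loose aluminium bar 10 mm thick (x), 100 long (y), 44 high (z), 0.12 kg; this point is its centre. At first it stands on edge in the joint between the bonded blocks, square to the cork, its top 20 mm above theirs, right end 1 to 3 mm from the guide strip, left end some 40 mm beyond the blocks. It stands by itself against a block's side on the slope.
- tray: Perforated grey steel tray, fixed, inside 148 x 298 mm, floor 2 mm thick, walls 34 mm high. Origin: centre of its underside; x along the 148 mm width, y along the 298 mm length (its +y end is nearer the robot). The full-size block and the half block lie in it one behind the other, either one nearer; there is room for the spacer where the full-size block lay.
- half_block_center (a point): Bystander: a half block of the same stone, 42 x 60 x 24 mm, loose, lying flat in the tray. This point is its centre; x along the 42 mm.
- jar: Bystander: capped amber pill jar, 42 mm wide and 72 mm high, standing loose. Origin: centre of its underside.
- steel_pad: Bystander: square steel bench block, 62 x 62 x 20 mm, loose. Origin: centre of its underside.
Mind the look-alikes: they are no part of the job. Leave any black look-alike of the part that bears spacer_center alone.

How it is judged:
On the way, in this order (a step that is already met when the one before it is completed fails the run):
1. the spacer stands on the cork at the upper side of the higher bonded block (x of spacer_center in the frame of block_2 between 0.0435 and 0.056 m and y of spacer_center in the frame of block_2 between -0.03 and 0.045 m and z of spacer_center in the frame of block_2 below 0.026 m and angle between the x axis of spacer_center and the x axis of block_2, either way round below 0.12 rad), for 0.2 s.
2. the full-size block lies flat in line above, with the spacer between the two blocks (x of block_3_center in the frame of block_2 between 0.0888 and 0.0932 m and y of block_3_center in the frame of block_2 between -0.004 and 0.004 m and z of block_3_center in the frame of block_2 below 0.0145 m and angle between the x axis of block_3_center and the x axis of block_2, either way round below 0.04 rad and angle between the z axis of block_3_center and the z axis of block_2, either way round below 0.04 rad and x of spacer_center in the frame of block_2 between 0.0435 and 0.049 m and y of spacer_center in the frame of block_2 between -0.03 and 0.045 m and z of spacer_center in the frame of block_2 below 0.026 m and angle between the x axis of spacer_center and the x axis of block_2, either way round below 0.12 rad), for 0.2 s.
3. the spacer has been drawn clear of the joint and the block has stayed (x of block_3_center in the frame of block_2 between 0.0888 and 0.0932 m and y of block_3_center in the frame of block_2 between -0.004 and 0.004 m and z of block_3_center in the frame of block_2 below 0.0145 m and angle between the x axis of block_3_center and the x axis of block_2, either way round below 0.04 rad and angle between the z axis of block_3_center and the z axis of block_2, either way round below 0.04 rad and (z of spacer_center in the frame of block_2 above 0.055 m or distance between spacer_center and block_2 above 0.14 m)), for 0.1 s.
At the end, for the whole second after the job is handed in: The block lies flat on the cork, square to the bonded block below within 0.04 rad, their joint 8.8 to 13.2 mm (the lower joint is 11 mm), their sides in line within 4 mm; the spacer is released inside the tray, centre no more than 34 mm above its underside; both at rest (x of block_3_center in the frame of block_2 between 0.0888 and 0.0932 m and y of block_3_center in the frame of block_2 between -0.004 and 0.004 m and z of block_3_center in the frame of block_2 below 0.0145 m and angle between the x axis of block_3_center and the x axis of block_2, either way round below 0.04 rad and angle between the z axis of block_3_center and the z axis of block_2, either way round below 0.04 rad and x of spacer_center in the frame of tray between -0.075 and 0.075 m and y of spacer_center in the frame of tray between -0.15 and 0.15 m and z of spacer_center in the frame of tray below 0.034 m and linear speed of each of block_3, spacer below 0.01 m/s); the robot touches nothing.
It fails at once if the half block is moved more than 15 mm (distance of half_block_center from where it was at the start of the episode above 0.015 m).
It fails at once if the pill jar is moved more than 15 mm (distance of jar from where it was at the start of the episode above 0.015 m).
It fails at once if the steel pad is moved more than 15 mm (distance of steel_pad from where it was at the start of the episode above 0.015 m).
It also fails if it takes over 67 s, if anything falls off the work surface, if the arm or the gripper's body presses on something with over 40 N, if the wrist force passes 120 N, or if a joint passes its speed limit or range.

### The arm

A 7-joint arm with a two-finger parallel gripper is mounted at the origin on a cart in front of the work surface, level with it; the furniture and walls round the work are solid. World frame = base frame: x ahead of the robot, y to its left, z up, the work surface at z = 0. Lengths are in m, angles in rad, forces in N, time in s.
With the tool pointing down it reaches from about 0.35 to 0.9 m from the base axis. Payload 7.2 kg.
Tool frame: the origin (TCP) lies on the front face of the gripper's body, between the roots of the fingers; the fingertips stand 80 mm ahead of it and the grasp point (between the pads) lies 61 mm ahead of it (arm.pinch_z is the distance from the TCP to the grasp point, in m); z points along the fingers, y is the direction in which the jaws open and shut (so a half turn about z gives the same grasp; the last joint's range is limited). The gripper opens to 88 mm and grips with 3 to 60 N. Pads are 20 mm wide; open, the fingers measure 115 mm over their backs; the gripper's body (75 mm by 178 mm) begins 61 mm behind the grasp point.
Start: joints at [-1.372, 0.411, -0.013, 1.596, 0.006, 1.134, -0.082], TCP at [0.165, 0.603, 0.303] pointing down, gripper open.
Joint ranges: [-2.95, 2.95], [-0.29, 1.99], [-1.47, 1.44], [0.14, 2.54], [-1.03, 4.17], [0.13, 1.85], [-2.86, 2.86]. Speed limits (rad/s): [2.39, 2.39, 3.01, 3.01, 3.14, 3.14, 3.14].

### API

Orientations are given as a rotation vector (axis times angle).
In Python, from bench import arm gives the robot as it stands. The module is installed in compiled form; this text tells all that it offers.
- The arm moves only by the tool play_rows, never from a script. Its arguments are lists of equal length, an entry for each row: "translation": the shift along the tool's x, y, z in units of 40 cm (1.0 is 40 cm), a list of three; "twist": the turn about the tool's z in units of 45 degrees (1.0 is 45 degrees); "grip": the opening, from 0 (shut) to 1 (fully open). In form: {"translation": [[tx, ty, tz], ...], "twist": [twist, ...], "grip": [grip, ...]}. A call has 1 to 12 rows; each row is the pose to reach, as a shift and turn from the pose commanded when the call began, along the tool's axes at that moment; what a row does not reach only later rows make up. A row lasts 1/8 s, in which the tool goes at most 62.5 mm and 10.7 degrees, less where a joint would pass 70% of its speed; a pose out of reach is approached as far as the arm can. A call with a number of a shift or a turn outside -1 to 1 is refused whole. A call with a gripper value outside its range is refused whole. The fingers move at their own pace and stop on an object; "squeeze" is the grip in N (left out, the last holds). Time passes only in rows, so rows that repeat a pose let the fingers close. It gives the time, the measured TCP pose, the force and the opening at its end, in the units of the state.
- arm.read_state(): the state, without advancing time (a new reading comes with each control period).
- arm.capture(name): name is "side" or "top"; returns (picture, depth): 420x560x3 uint8, blue, green, red; 420x560 float32, m along the optical axis (not along the pixel's ray), 0 where there is no reading.
- arm.camera_params(name): a dict with "camera_matrix" (3x3 intrinsics, pixels), "camera_from_world" (4x4, takes a point from world to camera coordinates). Camera axes: x right, y down, z forward; pixel columns grow to the right and rows downward; lengths in m; the calibration is good to about 2 mm. A picture is of the moment at which its call begins. camera_params takes no time and is no camera call.
- arm.finish_job(): hands the job in, once; it reports no verdict.
The state is a dict: "clock": time; "joint_pos": joint angles; "joint_velocities": joint speeds; "effort": joint torques, N m; "tcp_pos": TCP position; "tcp_rot": TCP orientation; "ft_force": force on the tool from outside, world axes, zero at the start; "ft_torque": the same for the moment, N m; "finger_gap": finger opening in m.
Only numpy, scipy, OpenCV 4.12 (cv2) and the standard library are available. Lean on these libraries where they do the work, as an engineer would, in place of code of your own. Each camera call takes 0.05 s, during which the arm holds its last target.

## Working session

There is one attempt and no reset: what is moved stays moved. The work goes in short steps, Python scripts to look and compute and a tool call to move; the robot and the scene stay as the last step left them, time stands still between calls to the robot, and variables do not carry over. Pictures are saved under pics/ and viewed, and the job is handed in when it is done.

Besides the shell and the picture viewer there is one more tool, called by a JSON object that holds its "name" and its "arguments". play_rows: Moves the arm, as the interface text tells. Shifts and turns lie within -1 to 1; 1 stands for 40 cm of shift or 45 degrees of turn. Its arguments: {"type":"object","properties":{"translation":{"type":"array","items":{"type":"array","items":{"type":"number","minimum":-1,"maximum":1}}},"twist":{"type":"array","items":{"type":"number","minimum":-1,"maximum":1}},"grip":{"type":"array","items":{"type":"number"}},"squeeze":{"type":"number"}},"required":["translation","twist","grip"]}

```bash
mkdir -p pics; python3 - <<'E'
from bench import arm
import cv2, numpy as np
for n in ("side","top"):
    p,d=arm.capture(n); cv2.imwrite(f"pics/{n}0.png",p); np.save(f"pics/{n}0.npy",d)
    c=arm.camera_params(n); print(n,np.round(c["camera_matrix"],1).tolist(),np.round(c["camera_from_world"],4).tolist(),(d>0).mean())
s=arm.read_state(); print(s, arm.pinch_z)
E
```

```text
side [[469.0, 0.0, 279.9], [0.0, 469.0, 200.2], [0.0, 0.0, 1.0]] [[0.8392, -0.5438, 0.0031, -0.4547], [-0.3293, -0.5126, -0.7929, 0.2546], [0.4328, 0.6644, -0.6093, 1.201], [0.0, 0.0, 0.0, 1.0]] 0.9960204081632653
top [[384.5, 0.0, 283.7], [0.0, 384.5, 200.9], [0.0, 0.0, 1.0]] [[0.0025, -1.0, -0.0095, 0.0193], [-0.9844, -0.0008, -0.1759, 0.5499], [0.1759, 0.0098, -0.9844, 1.0674], [0.0, 0.0, 0.0, 1.0]] 0.9959736394557823
{'clock': 0.1, 'joint_pos': array([-1.37217869,  0.41179958, -0.01271626,  1.59691935,  0.00562868,
        1.13433375, -0.0822014 ]), 'joint_velocities': array([-0.00055308, -0.00177528, -0.00046684, -0.00092483,  0.00093624,
       -0.00058319,  0.00058514]), 'effort': array([ 2.31534053e-03, -5.89092779e+01,  6.43582083e-01, -2.91710365e+01,
       -5.37482835e-02,  1.44756454e-02,  3.39531948e-05]), 'tcp_pos': array([0.16473517, 0.60255374, 0.30192255]), 'tcp_rot': array([-4.17805144e-01, -3.11362010e+00,  2.23494657e-03]), 'ft_force': array([-0.04862212,  0.1224285 , -0.3733626 ]), 'ft_torque': array([-0.02026572,  0.00567906, -0.01826795]), 'finger_gap': 0.08818480113281082} 0.0613
```

View pics/side0.png

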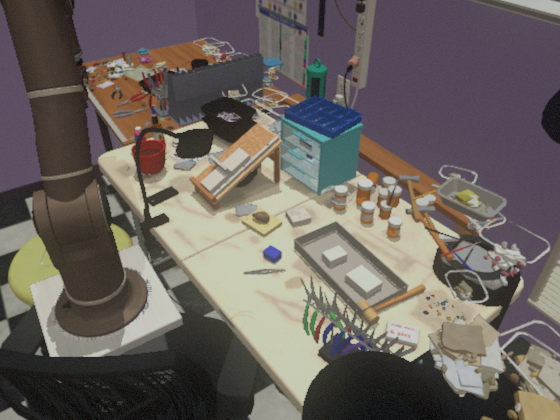

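View pics/top0.png

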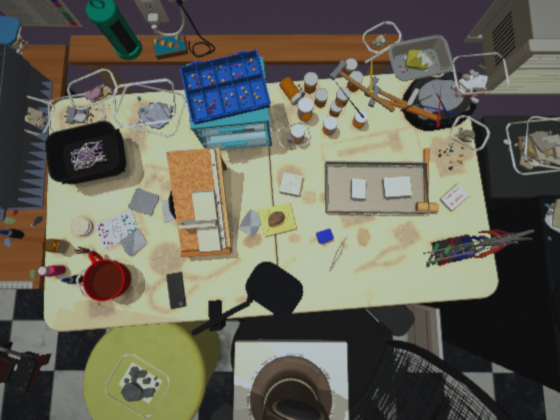

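```bash
python3 - <<'E'
import cv2
t=cv2.imread("pics/top0.png"); s=cv2.imread("pics/side0.png")
cv2.imwrite("pics/t_easel.png",cv2.resize(t[135:275,150:310],None,fx=5,fy=4.28,interpolation=cv2.INTER_CUBIC)[:600])
cv2.imwrite("pics/s_easel.png",cv2.resize(s[110:240,170:330],None,fx=5,fy=4.6,interpolation=cv2.INTER_CUBIC)[:600])
cv2.imwrite("pics/t_tray.png",cv2.resize(t[145:225,310:450],None,fx=5,fy=5,interpolation=cv2.INTER_CUBIC))
cv2.imwrite("pics/s_tray.png",cv2.resize(s[200:330,270:430],None,fx=4.6,fy=4.6,interpolation=cv2.INTER_CUBIC))
E
```

```text
(no output)
```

View pics/t_easel.png

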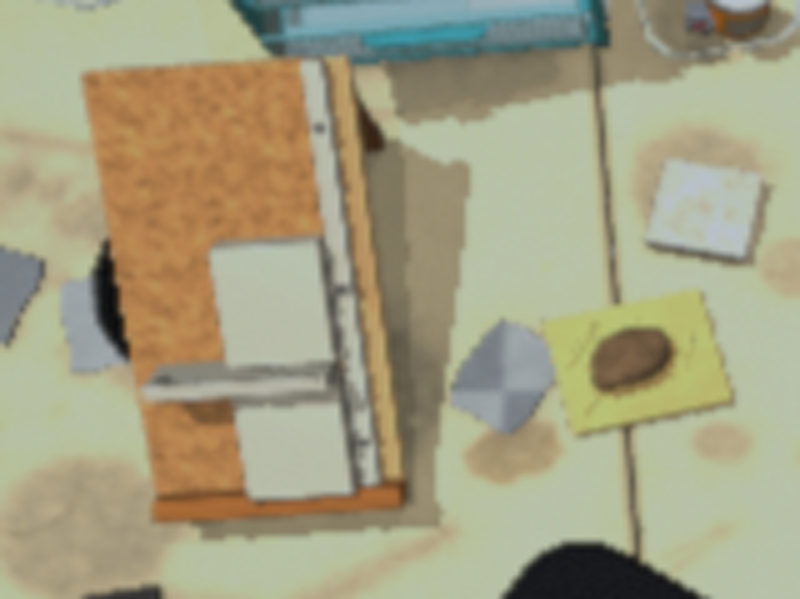

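View pics/s_easel.png

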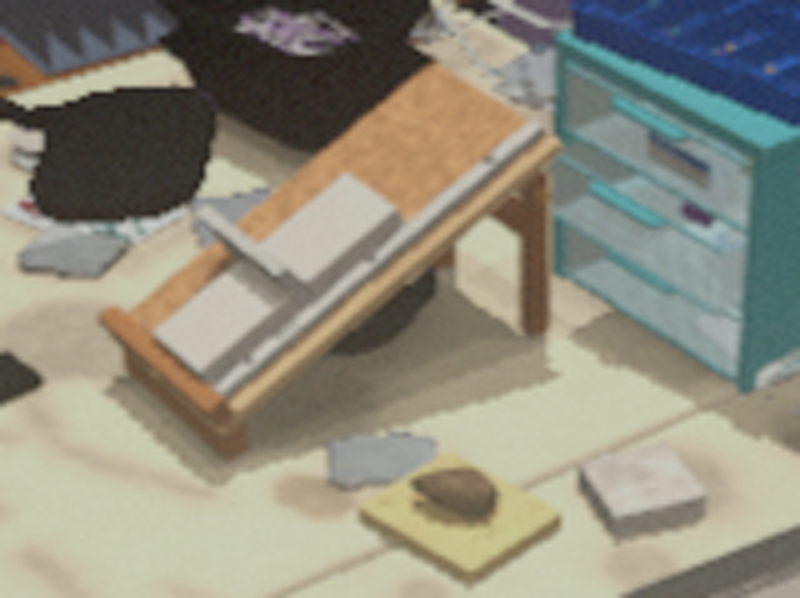

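View pics/t_tray.png

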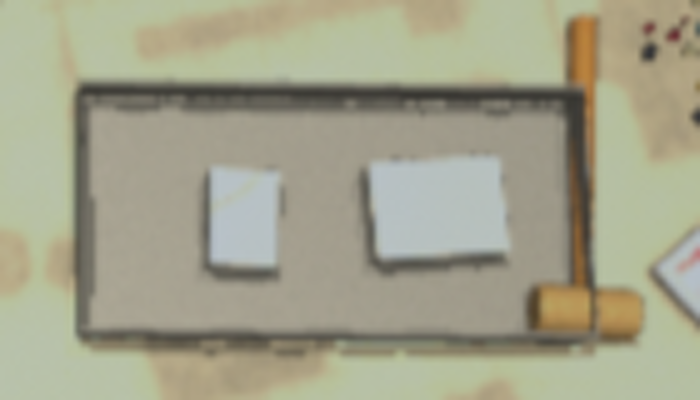

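View pics/s_tray.png

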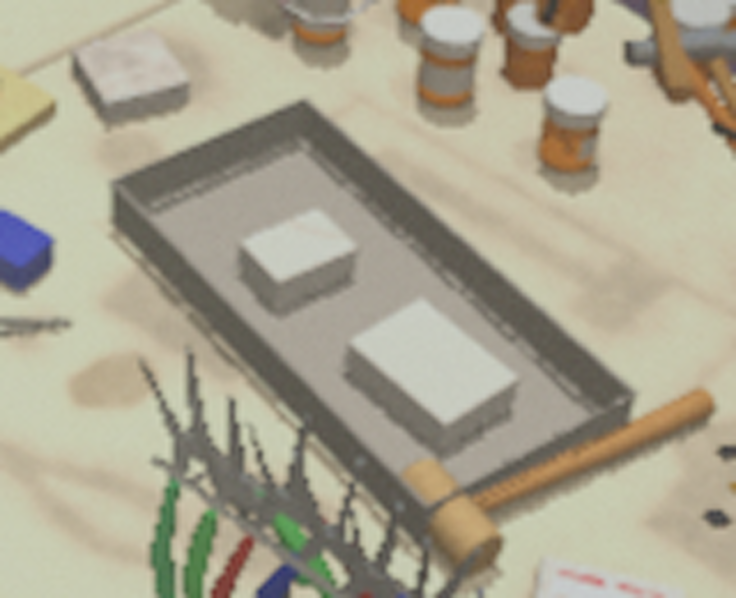

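```bash
cat > h.py <<'E'
import numpy as np, cv2
from bench import arm
def cam(n):
    c=arm.camera_params(n); return np.array(c["camera_matrix"]),np.array(c["camera_from_world"])
def cloud(n,d):
    K,T=cam(n); v,u=np.mgrid[:420,:560]
    P=np.stack([(u-K[0,2])*d/K[0,0],(v-K[1,2])*d/K[1,1],d],-1)
    return (P-T[:3,3])@T[:3,:3]
def ray(n,u,v):
    K,T=cam(n); r=np.array([(u-K[0,2])/K[0,0],(v-K[1,2])/K[1,1],1])@T[:3,:3]
    return -T[:3,:3].T@T[:3,3], r
def onplane(n,uv,p0,nn):
    o=[];
    for u,v in uv:
        c,r=ray(n,u,v); o.append(c+r*((p0-c)@nn)/(r@nn))
    return np.array(o)
def proj(n,P):
    K,T=cam(n); q=np.atleast_2d(P)@T[:3,:3].T+T[:3,3]; q=q@K.T; return q[:,:2]/q[:,2:]
E
python3 - <<'E'
from h import *
for n in ("top","side"):
    im=cv2.imread(f"pics/{n}0.png"); d=np.load(f"pics/{n}0.npy"); W=cloud(n,d)
    hsv=cv2.cvtColor(im,cv2.COLOR_BGR2HSV)
    # table height check, cork, white
    m=(hsv[...,0]>=6)&(hsv[...,0]<=17)&(hsv[...,1]>100)&(hsv[...,2]>110)&(W[...,2]>.02)&(W[...,2]<.25)&(W[...,1]>.05)&(W[...,1]<.32)&(W[...,0]>.3)&(W[...,0]<.8)
    P=W[m]
    for _ in range(6):
        c=P.mean(0); nn=np.linalg.svd(P-c,full_matrices=False)[2][2]; nn*=np.sign(nn[2]); r=(P-c)@nn; P=P[abs(r)<max(.003,2*r.std()*.7)]
    print(n,len(P),"cork c",c.round(4),"n",nn.round(4),"tilt",np.degrees(np.arccos(nn[2])).round(2),"yaw dir",np.degrees(np.arctan2(-nn[1],-nn[0])).round(2),r.std().round(4))
    print(" range",P.min(0).round(3),P.max(0).round(3))
    t=(W[...,0]>.45)&(W[...,0]<.6)&(W[...,1]>-.05)&(W[...,1]<0)
    print(" table z",np.median(W[t][:,2]).round(4))
    # pts on parallel planes
    h=(W-c)@nn
    reg=(W[...,1]>.0)&(W[...,1]<.4)&(W[...,0]>.3)&(W[...,0]<.85)&(h>.012)&(h<.06)
    print(" hist h",np.histogram(h[reg],bins=np.arange(.012,.062,.004)))
    out=np.zeros((420,560),np.uint8); out[reg]=np.clip((h[reg])*4000,0,255)
    cv2.imwrite(f"pics/h_{n}.png",out)
E
```

```text
top 2206 cork c [0.5716 0.2736 0.1241] n [-0.4381 -0.0371  0.8982] tilt 26.08 yaw dir 4.84 0.0014
 range [0.408 0.181 0.044] [0.669 0.32  0.171]
 table z 0.0016
 hist h (array([437, 249, 672, 657, 112, 102,  55, 101,  61,   1,   0,   0]), array([0.012, 0.016, 0.02 , 0.024, 0.028, 0.032, 0.036, 0.04 , 0.044,
       0.048, 0.052, 0.056, 0.06 ]))
side 546 cork c [0.5859 0.2744 0.1308] n [-0.4134  0.024   0.9102] tilt 24.46 yaw dir -3.32 0.0016
 range [0.393 0.168 0.044] [0.662 0.32  0.168]
 table z -0.0015
 hist h (array([303, 437, 207,  62,  50,  41,  52,  35,   4,   0,   0,   0]), array([0.012, 0.016, 0.02 , 0.024, 0.028, 0.032, 0.036, 0.04 , 0.044,
       0.048, 0.052, 0.056, 0.06 ]))
```

```bash
python3 - <<'E'
import cv2
t=cv2.imread("pics/top0.png"); s=cv2.imread("pics/side0.png")
def crop(im,u0,v0,w,h,f,name):
    c=cv2.resize(im[v0:v0+h,u0:u0+w],None,fx=f,fy=f,interpolation=cv2.INTER_CUBIC)
    for k in range(0,w,10): cv2.putText(c,str(u0+k),(k*f,8),0,.3,(0,0,255),1); cv2.line(c,(k*f,10),(k*f,14),(0,0,255),1)
    for k in range(10,h,10): cv2.putText(c,str(v0+k),(0,k*f),0,.3,(255,0,0),1)
    cv2.imwrite(name,c)
crop(t,175,180,65,72,8,"pics/z1.png"); crop(s,190,130,90,75,8,"pics/z2.png")
E
```

```text
(no output)
```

View pics/z1.png

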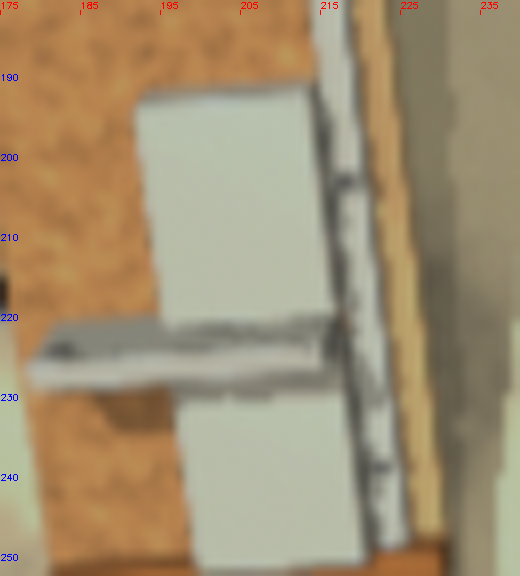

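View pics/z2.png

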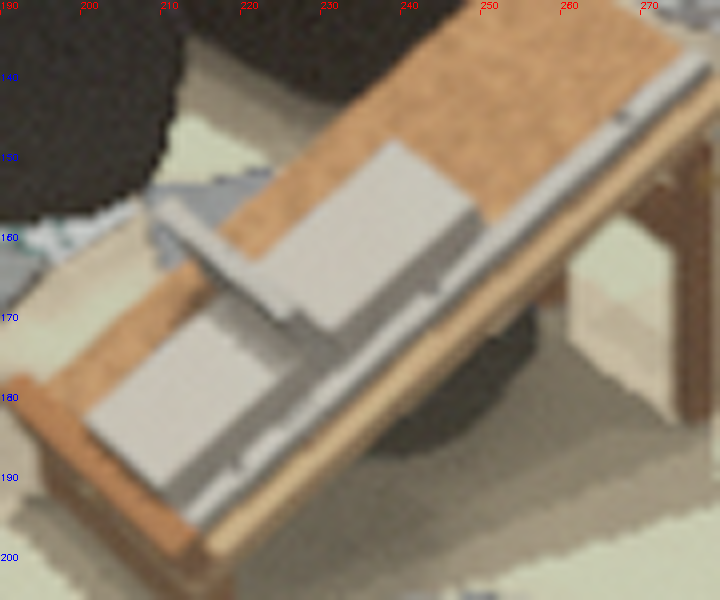

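```bash
cat > fit.py <<'E'
from h import *
from scipy.optimize import least_squares
T=[((135,102),(171,30,24)),((312,86),(171,-30,24)),((162,325),(91,30,24)),((338,318),(91,-30,24)),((176,394),(80,30,24)),((345,388),(80,-30,24)),((200,572),(0,30,24)),((367,563),(0,-30,24))]
S=[((398,140),(171,30,24)),((478,205),(171,-30,24)),((332,332),(91,-30,24)),((85,412),(0,30,24)),((162,488),(0,-30,24)),((277,378),(80,-30,24)),((205,318),(80,30,24))]
def px(p,u0,v0): return (u0+(p[0]+.5)/8-.5, v0+(p[1]+.5)/8-.5)
def R(yaw,tilt=np.radians(26)):
    c,s=np.cos(yaw),np.sin(yaw); ct,st=np.cos(tilt),np.sin(tilt)
    return np.array([[c,-s,0],[s,c,0],[0,0,1]])@np.array([[ct,0,-st],[0,1,0],[st,0,ct]])
ut=np.array([px(p,175,180) for p,_ in T]); bt=np.array([b for _,b in T])/1000
us=np.array([px(p,190,130) for p,_ in S]); bs=np.array([b for _,b in S])/1000
def res(q,which="ts"):
    o=[]
    if "t" in which:o.append(proj("top",bt@R(q[3]).T+q[:3])-ut)
    if "s" in which:o.append(proj("side",bs@R(q[3]).T+q[:3])-us)
    return np.concatenate(o).ravel()
if __name__=="__main__":
    for w in("ts","t","s"):
        f=least_squares(res,[.4,.2,.03,0.05],args=(w,)); q=f.x
        print(w,q.round(4),np.degrees(q[3]).round(2),"rms px",np.sqrt((f.fun**2).mean()).round(2))
        if w=="ts": print(f.fun.reshape(-1,2).round(2).tolist()); np.save("bed.npy",q)
E
python3 fit.py
```

```text
ts [0.4128 0.2283 0.0381 0.0653] 3.74 rms px 1.67
[[0.02, 1.53], [0.15, 2.11], [0.32, 1.75], [0.12, 1.24], [-0.94, -3.1], [-0.33, -3.74], [-0.43, 1.45], [-0.01, 1.22], [-0.63, 0.72], [-0.46, 0.47], [-0.71, 1.2], [-0.62, 1.53], [-0.9, 0.95], [3.59, -2.24], [2.85, -3.16]]
t [0.4123 0.2256 0.0486 0.0671] 3.85 rms px 1.55
s [0.4153 0.2373 0.032  0.0619] 3.55 rms px 1.74
```

```bash
sed -i 's/^ut=/T=[t for t in T if t[1][0]!=80]; S=[t for t in S if t[1][0]!=80]\nut=/' fit.py; python3 fit.py
```

```text
ts [0.4162 0.2281 0.0408 0.0659] 3.77 rms px 0.31
[[-0.14, 0.07], [0.04, 0.64], [0.18, 0.37], [0.02, -0.15], [-0.54, 0.16], [-0.08, -0.09], [0.27, -0.27], [0.47, -0.55], [0.23, 0.19], [0.3, 0.54], [0.06, -0.07]]
t [0.4163 0.227  0.0444 0.0688] 3.94 rms px 0.24
s [0.4205 0.2397 0.0329 0.0585] 3.35 rms px 0.22
```

```bash
cat >> h.py <<'E'
def bed():
    from fit import R
    q=np.load("bed.npy"); return R(q[3]),q[:3]
def b2w(p):
    Rm,o=bed(); return np.atleast_2d(p)/1000@Rm.T+o
def w2b(p):
    Rm,o=bed(); return (np.atleast_2d(p)-o)@Rm*1000
E
python3 - <<'E'
from h import *
Rm,o=bed()
for n in("top","side"):
    d=np.load(f"pics/{n}0.npy"); W=cloud(n,d); B=w2b(W.reshape(-1,3)).reshape(W.shape)
    def reg(x0,x1,y0,y1,z0=-20,z1=60):
        m=(B[...,0]>x0)&(B[...,0]<x1)&(B[...,1]>y0)&(B[...,1]<y1)&(B[...,2]>z0)&(B[...,2]<z1); return B[m]
    print(n,"cork z",np.median(reg(180,270,-20,70)[:,2]).round(1),"blk2 z",np.median(reg(105,160,-20,20)[:,2]).round(1),"blk1",np.median(reg(10,60,-20,20)[:,2]).round(1))
    sp=reg(60,110,-40,90,36,60); print(" spacer top z",np.percentile(sp[:,2],[50,90]).round(1),"x",np.percentile(sp[:,0],[5,50,95]).round(1),"y",np.percentile(sp[:,1],[2,50,98]).round(1),len(sp))
    im=cv2.imread(f"pics/{n}0.png")
    big=cv2.resize(im,None,fx=6,fy=6,interpolation=cv2.INTER_CUBIC)
    def draw(pts,col):
        p=proj(n,b2w(pts)); p=((p+.5)*6-.5).round().astype(int); cv2.polylines(big,[p.reshape(-1,1,2)],True,col,1)
    for x0 in(0,91): draw([(x0,-30,24),(x0+80,-30,24),(x0+80,30,24),(x0,30,24)],(0,0,255))
    draw([(80.5,-28.5,44),(90.5,-28.5,44),(90.5,71.5,44),(80.5,71.5,44)],(255,0,0))
    draw([(0,-30,0),(282,-30,0),(282,87,0),(0,87,0)],(0,255,0))
    c=proj(n,b2w([(120,20,0)]))[0].astype(int)*6
    cv2.imwrite(f"pics/ov_{n}.png",big[max(0,c[1]-290):c[1]+290,c[0]-300:c[0]+300])
E
```

```text
top cork z 5.6 blk2 z 29.3 blk1 29.1
 spacer top z [48.3 51.2] x [82.3 88.4 91.6] y [-27.4  21.4  69.5] 188
side cork z 4.7 blk2 z 28.8 blk1 29.2
 spacer top z [47.9 52. ] x [75.  78.6 84.1] y [-33.7  15.2  64. ] 85
```

View pics/ov_top.png

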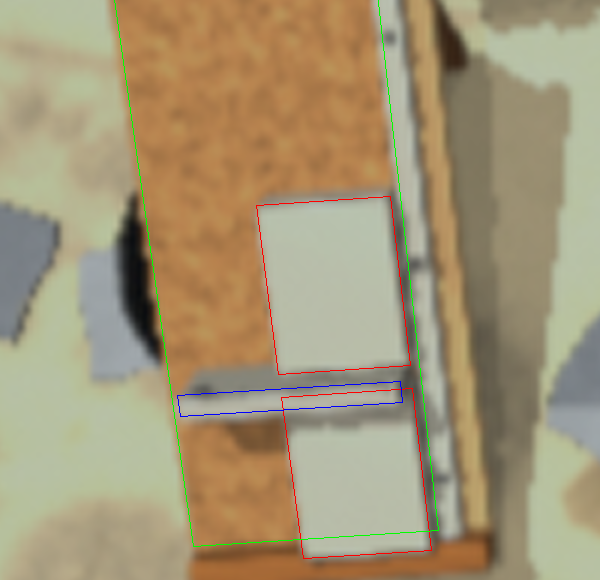

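View pics/ov_side.png

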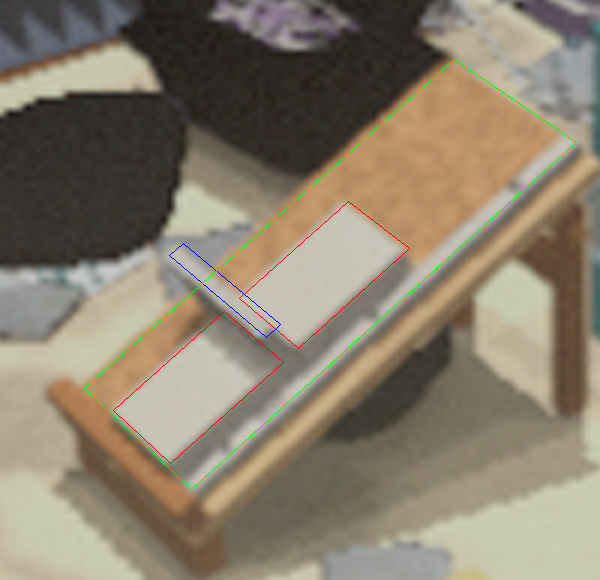

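```bash
python3 - <<'E'
from h import *
for n in("top","side"):
    d=np.load(f"pics/{n}0.npy"); W=cloud(n,d); im=cv2.imread(f"pics/{n}0.png"); hsv=cv2.cvtColor(im,cv2.COLOR_BGR2HSV)
    def med(x0,x1,y0,y1):
        m=(W[...,0]>x0)&(W[...,0]<x1)&(W[...,1]>y0)&(W[...,1]<y1)&(abs(W[...,2])<.05); return np.median(W[m][:,2]).round(4),m.sum()
    for r in [(.33,.38,.2,.3),(.5,.6,.1,.13),(.38,.45,.02,.08),(.45,.55,-.2,-.15),(.3,.4,-.3,-.2),(.6,.7,-.3,-.2)]: print(n,r,med(*r))
    # tray blocks: bright, low sat, inside tray
    g=(hsv[...,1]<40)&(hsv[...,2]>165)&(W[...,0]>.4)&(W[...,0]<.7)&(W[...,1]<-.1)&(W[...,1]>-.5)&(W[...,2]>.012)&(W[...,2]<.045)
    k,lab,st,ce=cv2.connectedComponentsWithStats(g.astype(np.uint8))
    for i in range(1,k):
        if st[i,4]<60: continue
        cs,_=cv2.findContours((lab==i).astype(np.uint8),0,1); rr=cv2.minAreaRect(cs[0])
        pz=np.median(W[lab==i][:,2])
        box=onplane(n,cv2.boxPoints(rr),np.array([0,0,.026]),np.array([0,0,1.])); c=box.mean(0)
        print(" blob",st[i],"px",ce[i].round(1),"depth z",pz.round(4),"c",c.round(4),"sides",np.linalg.norm(np.diff(np.vstack([box,box[:1]]),axis=0),axis=1).round(4)[:2],"ang",[np.degrees(np.arctan2(*(box[j+1]-box[j])[[1,0]])).round(1) for j in(0,1)])
E
```

```text
top (0.33, 0.38, 0.2, 0.3) (np.float64(0.0011), np.int64(575))
top (0.5, 0.6, 0.1, 0.13) (np.float64(0.0026), np.int64(324))
top (0.38, 0.45, 0.02, 0.08) (np.float64(0.0006), np.int64(472))
top (0.45, 0.55, -0.2, -0.15) (np.float64(0.0012), np.int64(555))
top (0.3, 0.4, -0.3, -0.2) (np.float64(0.0006), np.int64(1191))
top (0.6, 0.7, -0.3, -0.2) (np.float64(0.0031), np.int64(1017))
 blob [384 176  28  20 503] px [397.2 185.6] depth z 0.0266 c [ 0.6009 -0.3175  0.026 ] sides [0.0789 0.0588] ang [np.float64(-84.7), np.float64(-178.1)]
 blob [352 178  14  20 267] px [358.5 187.4] depth z 0.0268 c [ 0.5948 -0.2022  0.026 ] sides [0.0388 0.0578] ang [np.float64(-90.0), np.float64(178.0)]
 blob [442 185  18  25 194] px [451.7 197.7] depth z 0.0157 c [ 0.5677 -0.4832  0.026 ] sides [0.0636 0.0427] ang [np.float64(-46.3), np.float64(-138.1)]
side (0.33, 0.38, 0.2, 0.3) (np.float64(-0.0016), np.int64(286))
side (0.5, 0.6, 0.1, 0.13) (np.float64(-0.001), np.int64(161))
side (0.38, 0.45, 0.02, 0.08) (np.float64(-0.0023), np.int64(309))
side (0.45, 0.55, -0.2, -0.15) (np.float64(-0.001), np.int64(475))
side (0.3, 0.4, -0.3, -0.2) (np.float64(-0.0016), np.int64(1216))
side (0.6, 0.7, -0.3, -0.2) (np.float64(0.0015), np.int64(795))
 blob [322 246  25  15 212] px [334.3 252.9] depth z 0.0237 c [ 0.5878 -0.2063  0.026 ] sides [0.0687 0.0438] ang [np.float64(-2.3), np.float64(-112.3)]
 blob [345 265  37  27 488] px [363.6 278.1] depth z 0.0237 c [ 0.5933 -0.3202  0.026 ] sides [0.0619 0.0948] ang [np.float64(22.2), np.float64(-85.6)]
 blob [386 322  22  16 135] px [395.5 329.6] depth z 0.0136 c [ 0.5489 -0.4898  0.026 ] sides [0.0427 0.048 ] ang [np.float64(37.1), np.float64(-48.8)]
```

```bash
python3 - <<'E'
import cv2
from h import *
for n,(u0,v0,w,h,f) in {"top":(345,165,75,45,10),"side":(310,235,80,65,9)}.items():
    im=cv2.imread(f"pics/{n}0.png")[v0:v0+h,u0:u0+w]
    c=cv2.resize(im,None,fx=f,fy=f,interpolation=cv2.INTER_CUBIC)
    for k in range(0,w,10): cv2.putText(c,str(u0+k),(k*f,8),0,.3,(0,0,255),1)
    for k in range(10,h,10): cv2.putText(c,str(v0+k),(0,k*f),0,.3,(255,0,0),1)
    cv2.imwrite(f"pics/zt_{n}.png",c)
E
```

```text
(no output)
```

View pics/zt_top.png

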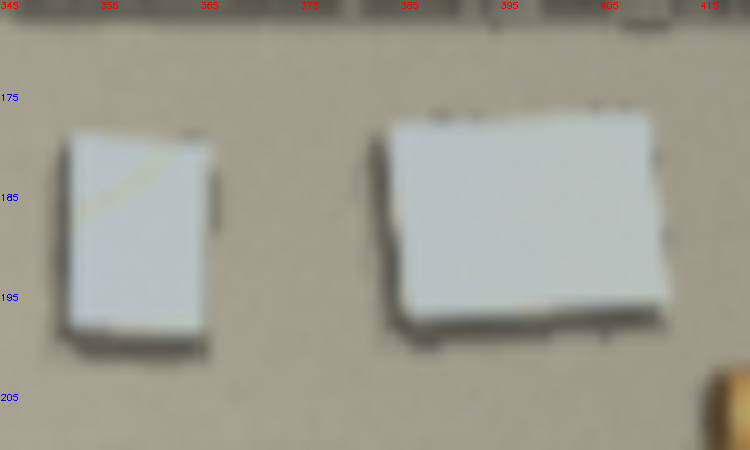

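View pics/zt_side.png

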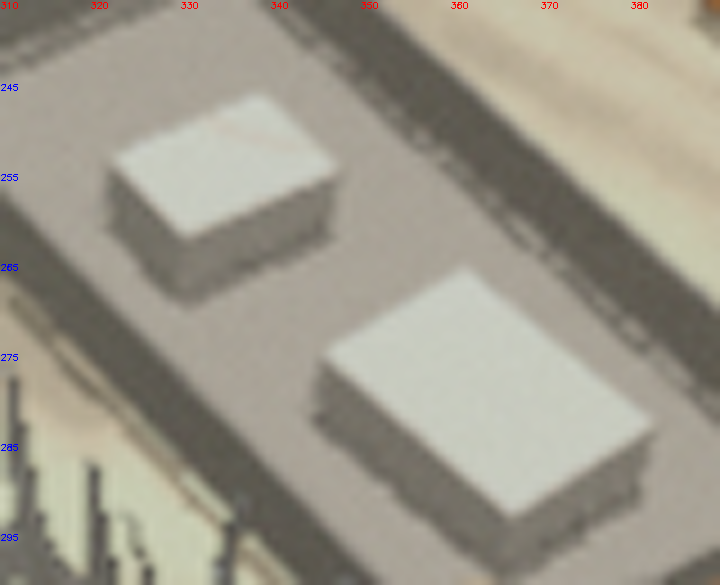

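```bash
python3 - <<'E'
from h import *
t=np.array([(390,125),(650,113),(668,298),(405,316)],float); s=np.array([(465,270),(652,424),(513,515),(325,352)],float)
ut=np.array([345,165])+(t+.5)/10-.5; us=np.array([310,235])+(s+.5)/9-.5
z=np.array([0,0,1.])
for n,u in(("top",ut),("side",us)):
    P=onplane(n,u,np.array([0,0,.026]),z); print(n,P.round(4).tolist(),P.mean(0).round(4),[np.linalg.norm(P[i]-P[i-1]).round(4) for i in range(4)])
    e=[(P[1]-P[0]),(P[2]-P[3])]; print([np.degrees(np.arctan2(x[0],-x[1])).round(2) for x in e]); e=[(P[0]-P[3]),(P[1]-P[2])]; print([np.degrees(np.arctan2(x[1],x[0])).round(2) for x in e])
# triangulate
o=[]
for a,b in zip(ut,us):
    ca,ra=ray("top",*a); cb,rb=ray("side",*b); ra/=np.linalg.norm(ra); rb/=np.linalg.norm(rb)
    k=np.linalg.lstsq(np.stack([ra,-rb],1),cb-ca,rcond=None)[0]; p,q=ca+ra*k[0],cb+rb*k[1]; o.append((p+q)/2); print((p+q).round(4)/2,(p-q).round(4))
print(np.mean(o,0))
E
```

```text
top [[0.6266, -0.2779, 0.026], [0.6303, -0.3556, 0.026], [0.574, -0.3578, 0.026], [0.5685, -0.2798, 0.026]] [ 0.5998 -0.3178  0.026 ] [np.float64(0.0581), np.float64(0.0778), np.float64(0.0564), np.float64(0.0782)]
[np.float64(2.72), np.float64(4.02)]
[np.float64(1.9), np.float64(2.26)]
side [[0.6209, -0.2816, 0.026], [0.6255, -0.3582, 0.026], [0.5688, -0.3625, 0.026], [0.5641, -0.285, 0.026]] [ 0.5948 -0.3218  0.026 ] [np.float64(0.0568), np.float64(0.0767), np.float64(0.0568), np.float64(0.0777)]
[np.float64(3.44), np.float64(3.44)]
[np.float64(3.4), np.float64(4.41)]
[ 0.6264  -0.2784   0.02085] [ 0.0027 -0.0014  0.001 ]
[ 0.63    -0.35605  0.02205] [ 0.0024 -0.0013  0.001 ]
[ 0.57415 -0.35915  0.01995] [ 0.0019 -0.001   0.0007]
[ 0.569 -0.281  0.02 ] [ 0.0012 -0.0006  0.0004]
[ 0.5998781  -0.31866048  0.02071365]
```

```bash
python3 - <<'E'
from h import *
import fit
from scipy.optimize import least_squares
C=[]
for n in("top","side"):
    W=cloud(n,np.load(f"pics/{n}0.npy")); B=w2b(W.reshape(-1,3)); 
    m=(B[:,0]>180)&(B[:,0]<270)&(abs(B[:,1]-25)<45)&(abs(B[:,2])<12); C.append(np.median(W.reshape(-1,3)[m],0)+[0,0,-.0015 if n=="top" else .0015])
C=np.array(C)
def res(q):
    a=fit.proj("top",fit.bt@fit.R(q[3]).T+q[:3])-fit.ut+q[4:6]; b=fit.proj("side",fit.bs@fit.R(q[3]).T+q[:3])-fit.us+q[6:8]
    pl=((C-q[:3])@fit.R(q[3]))[:,2]/.0015
    return np.concatenate([(a/.3).ravel(),(b/.3).ravel(),pl,q[4:8]/1.0])
f=least_squares(res,list(np.load("bed.npy")[:4])+[0]*4); print(f.x.round(4),np.degrees(f.x[3]),f.fun.round(1))
np.save("bed.npy",f.x[:4])
Rm,o=bed(); print(Rm.round(3)); print("spacer c",b2w([(85.5,21.5,22)]),"spacer top",b2w([(85.5,21.5,44)]),"blk2 upper edge top",b2w([(171,0,24)]))
# lamp heights
W=cloud("top",np.load("pics/top0.npy")); print("lamp",W[270:305:8,250:300:10].reshape(-1,3).round(2)[::3])
E
```

```text
[ 0.415   0.2272  0.0455  0.0663  0.1145 -0.3915  0.0357  0.9975] 3.7975719770124567 [-0.4 -0.7  0.5  1.1  0.7  0.7  0.5 -1.1 -1.6  0.5  0.3 -0.4  0.1 -1.
  0.9 -1.9 -0.1  0.6 -0.1  2.  -0.8 -0.  -0.2  0.9  0.1 -0.4  0.   1. ]
[[ 0.897 -0.066 -0.437]
 [ 0.06   0.998 -0.029]
 [ 0.438  0.     0.899]]
spacer c [[0.48064116 0.25306305 0.10279451]] spacer top [[0.47101817 0.2524243  0.12256798]] blk2 upper edge top [[0.55786848 0.23664188 0.14207283]]
lamp [[0.35 0.12 0.  ]
 [0.35 0.02 0.36]
 [0.34 0.06 0.36]
 [0.34 0.   0.36]
 [0.32 0.04 0.35]
 [0.31 0.08 0.35]
 [0.31 0.02 0.35]
 [0.29 0.06 0.35]
 [0.29 0.   0.35]]
```

```bash
cat >> h.py <<'E'
from scipy.spatial.transform import Rotation as Ro
def plan(tgt,jaw=None,s=None):
    "tgt TCP world; jaw: desired tool-y angle (deg, mod 180)"
    s=s or arm.read_state(); Rm=Ro.from_rotvec(s["tcp_rot"]).as_matrix(); d=Rm.T@(np.array(tgt)-s["tcp_pos"])
    a=np.degrees(np.arctan2(Rm[1,1],Rm[0,1])); tw=0
    if jaw is not None: tw=-((jaw-a+90)%180-90)
    print("jaw now",a.round(2),"tilt",Rm[:,2].round(4),"move",(d/.4).round(4).tolist(),"rows",(np.linalg.norm(d)/.0625).round(1),"twist",round(tw/45,4),"rows",round(abs(tw)/10.7,1))
def st():
    s=arm.read_state(); Rm=Ro.from_rotvec(s["tcp_rot"]).as_matrix()
    print("t",round(s["clock"],2),"tcp",s["tcp_pos"].round(4),"jaw",np.degrees(np.arctan2(Rm[1,1],Rm[0,1])).round(2),"F",s["ft_force"].round(1),"gap",round(s["finger_gap"],4),"q",s["joint_pos"].round(2)); return s
E
python3 - <<'E'
from h import *
for n in("top","side"):
    W=cloud(n,np.load(f"pics/{n}0.npy")); im=cv2.imread(f"pics/{n}0.png")
    m=(im.max(-1)<60)&(W[...,0]>.12)&(W[...,0]<.45)&(W[...,1]>-.1)&(W[...,1]<.3)&(W[...,2]>.03)
    P=W[m]; print(n,len(P))
    for z in np.arange(.03,.6,.05):
        q=P[(P[:,2]>z)&(P[:,2]<z+.05)]
        if len(q): print(round(z,2),len(q),q.min(0).round(2),q.max(0).round(2))
plan([.47,.2525,.28],3.8)
E
```

```text
top 2699
0.03 13 [0.2  0.21 0.03] [0.21 0.22 0.07]
0.23 5 [0.21 0.21 0.27] [0.22 0.22 0.28]
0.28 46 [0.22 0.19 0.29] [0.24 0.21 0.33]
0.33 2380 [ 0.23 -0.02  0.33] [0.37 0.19 0.36]
side 1280
0.03 50 [0.2  0.2  0.03] [0.21 0.21 0.08]
0.08 33 [0.21 0.21 0.08] [0.21 0.22 0.13]
0.13 40 [0.2  0.21 0.13] [0.21 0.22 0.18]
0.18 50 [0.2  0.21 0.18] [0.22 0.22 0.23]
0.23 51 [0.21 0.2  0.23] [0.22 0.22 0.28]
0.28 54 [0.21 0.18 0.28] [0.23 0.21 0.33]
0.33 1002 [ 0.23 -0.03  0.33] [0.37 0.18 0.36]
jaw now 74.71 tilt [-3.0e-04 -1.4e-03 -1.0e+00] move [-0.9669, -0.6429, 0.0558] rows 7.4 twist 1.5759 rows 6.6
```

Candidates: the spacer is the bright aluminium bar in the joint, top (205,226). The look-alikes are the black bar at top (177,290), the guide strip at (217,205) and the cloth or paper scraps at (140,200). The full-size block is at top (397,186), with the half block at (358,187). The bonded blocks are at (205,206) and (209,240). The close crops show the aluminium bar bridging the two bonded blocks and the larger of the two tray blocks, so I choose those.

{"name": "play_rows", "arguments": {"translation": [[-0.967,-0.643,0.056],[-0.967,-0.643,0.056],[-0.967,-0.643,0.056],[-0.967,-0.643,0.056],[-0.967,-0.643,0.056],[-0.967,-0.643,0.056],[-0.967,-0.643,0.056],[-0.967,-0.643,0.056],[-0.967,-0.643,0.056]], "twist": [1,1,1,1,1,1,1,1,1], "grip": [0.5,0.5,0.5,0.5,0.5,0.5,0.5,0.5,0.5]}}

```text
clock: 1.23
tcp_pos: [0.4713, 0.2505, 0.2799]
tcp_rot: [1.584, 2.713, -0.001]
ft_force: [-0.7, 0.3, 1.2]
finger_gap: 0.044
```

```bash
python3 - <<'E'
from h import *
st(); plan([.47,.2525,.24],3.8)
E
```

```text
t 1.23 tcp [0.4713 0.2505 0.2799] jaw 29.45 F [-0.7  0.3  1.2] gap 0.044 q [-0.85  0.28  0.33  1.86 -0.1   1.01  0.04]
jaw now 29.45 tilt [-1.e-04 -1.e-03 -1.e+00] move [0.006, -0.0003, 0.0998] rows 0.6 twist 0.57 rows 2.4
```

{"name": "play_rows", "arguments": {"translation": [[0.006,0,0.1],[0.006,0,0.1],[0.006,0,0.1],[0.006,0,0.1]], "twist": [0.57,0.57,0.57,0.57], "grip": [0.4,0.4,0.4,0.4]}}

```text
clock: 1.72
tcp_pos: [0.4678, 0.2564, 0.24]
tcp_rot: [-2.137, -2.302, 0.001]
ft_force: [-0.5, 0.1, 0.4]
finger_gap: 0.0356
```

```bash
cat >> h.py <<'E'
def snap(tag,boxes,f=8,pts=None):
    for n,(u0,v0,w,h) in boxes.items():
        p,d=arm.capture(n); cv2.imwrite(f"pics/{tag}_{n}_full.png",p); np.save(f"pics/{tag}_{n}.npy",d)
        c=cv2.resize(p[v0:v0+h,u0:u0+w],None,fx=f,fy=f,interpolation=cv2.INTER_CUBIC)
        for k in range(0,w,10): cv2.putText(c,str(u0+k),(k*f,8),0,.3,(0,0,255),1)
        for k in range(10,h,10): cv2.putText(c,str(v0+k),(0,k*f),0,.3,(255,0,0),1)
        if pts is not None:
            q=((proj(n,pts)-[u0,v0]+.5)*f-.5).round().astype(int)
            for a in q: cv2.circle(c,tuple(int(x) for x in a),3,(0,0,255),1)
        cv2.imwrite(f"pics/{tag}_{n}.png",c)
E
python3 - <<'E'
from h import *
s=st(); g=s["tcp_pos"]; j=np.array([np.cos(np.radians(3.8)),np.sin(np.radians(3.8)),0]); hgap=s["finger_gap"]/2
tips=[g+j*hgap*k-np.array([0,0,.08]) for k in(-1,1)]
snap("a",{"top":(165,160,80,70),"side":(180,100,95,75)},8,tips)
E
```

```text
t 1.73 tcp [0.4678 0.2564 0.24  ] jaw 4.23 F [-0.5  0.1  0.4] gap 0.0356 q [-0.91  0.33  0.4   1.91 -0.16  0.93 -0.36]
```

View pics/a_side.png

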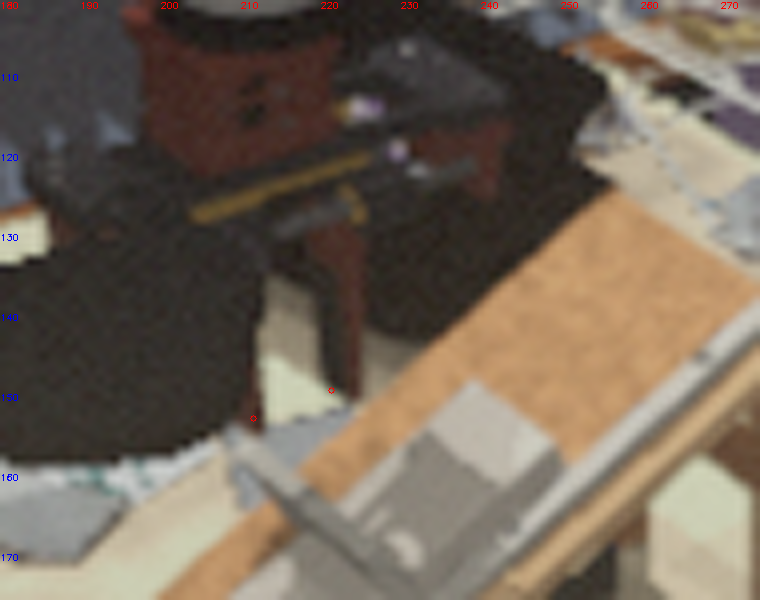

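View pics/a_top_full.png

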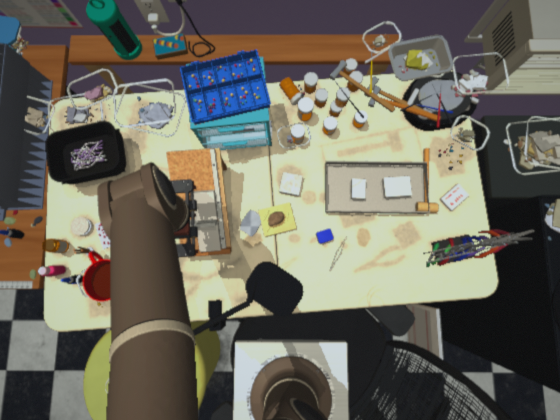

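View pics/a_side_full.png

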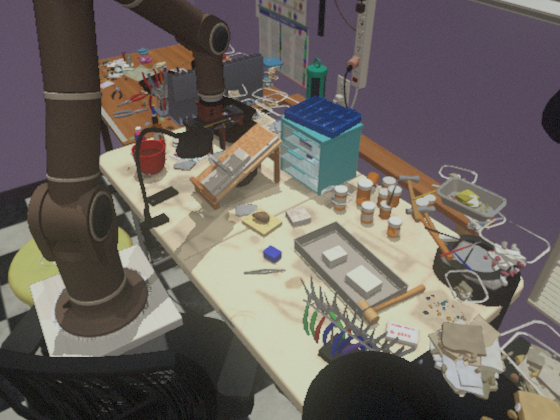

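```bash
python3 - <<'E'
from h import *
st(); plan([.4738,.2527,.1965],3.8)
E
```

```text
t 1.82 tcp [0.4683 0.2559 0.2402] jaw 4.26 F [ 0.2 -0.3  0.2] gap 0.0346 q [-0.91  0.33  0.4   1.91 -0.16  0.93 -0.36]
jaw now 4.26 tilt [-3.e-04  2.e-04 -1.e+00] move [-0.009, 0.0133, 0.1093] rows 0.7 twist 0.0102 rows 0.0
```

{"name": "play_rows", "arguments": {"translation": [[-0.009,0.0133,0.05],[-0.009,0.0133,0.09],[-0.009,0.0133,0.1093],[-0.009,0.0133,0.1093],[-0.009,0.0133,0.1093]], "twist": [0.01,0.01,0.01,0.01,0.01], "grip": [0.28,0.28,0.28,0.28,0.28]}}

```text
clock: 2.45
tcp_pos: [0.4747, 0.2519, 0.1969]
tcp_rot: [2.15, 2.291, 0.001]
ft_force: [1.3, -0.4, 0.1]
finger_gap: 0.0242
```

```bash
python3 - <<'E'
from h import *
s=st(); plan([.4738,.2527,.1955],3.8)
g=s["tcp_pos"]; j=np.array([np.cos(np.radians(3.8)),np.sin(np.radians(3.8)),0]); hgap=s["finger_gap"]/2
snap("b",{"side":(195,120,65,60)},10,[g+j*hgap*k-np.array([0,0,.08]) for k in(-1,1)])
E
```

```text
t 2.45 tcp [0.4747 0.2519 0.1969] jaw 3.63 F [ 1.3 -0.4  0.1] gap 0.0242 q [-0.88  0.4   0.39  1.94 -0.2   0.84 -0.32]
jaw now 3.63 tilt [ 5.e-04  4.e-04 -1.e+00] move [0.0022, -0.002, 0.0036] rows 0.0 twist -0.0038 rows 0.0
```

View pics/b_side.png

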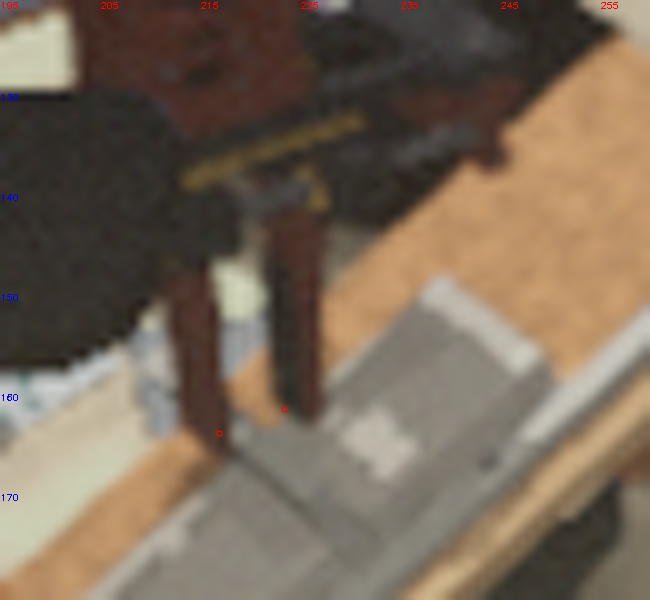

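{"name": "play_rows", "arguments": {"translation": [[0.002,-0.002,0.005],[0.002,-0.002,0.005],[0.002,-0.002,0.005],[0.002,-0.002,0.005],[0.002,-0.002,0.005],[0.002,-0.002,0.005]], "twist": [0,0,0,0,0,0], "grip": [0.28,0.1,0.05,0.05,0.05,0.05], "squeeze": 10}}

```text
clock: 3.25
tcp_pos: [0.4718, 0.2525, 0.1945]
tcp_rot: [-2.148, -2.289, 0.005]
ft_force: [-7.4, -0.1, 6.3]
finger_gap: 0.0127
```

```bash
python3 - <<'E'
from h import *
s=st(); Rm,o=bed(); 
for d in (.01,.04): plan(s["tcp_pos"]+Rm[:,2]*d)
E
```

```text
t 3.25 tcp [0.4718 0.2525 0.1945] jaw 3.65 F [-7.4 -0.1  6.3] gap 0.0127 q [-0.88  0.4   0.39  1.95 -0.2   0.84 -0.33]
jaw now 3.65 tilt [-3.8e-03 -4.0e-04 -1.0e+00] move [-0.0, -0.011, -0.0224] rows 0.2 twist 0.0 rows 0.0
jaw now 3.65 tilt [-3.8e-03 -4.0e-04 -1.0e+00] move [-0.0001, -0.0442, -0.0897] rows 0.6 twist 0.0 rows 0.0
```

{"name": "play_rows", "arguments": {"translation": [[0,-0.015,-0.022],[0,-0.026,-0.045],[0,-0.038,-0.07],[0,-0.05,-0.095],[0,-0.05,-0.13],[0,-0.05,-0.15],[0,-0.05,-0.15]], "twist": [0,0,0,0,0,0,0], "grip": [0.05,0.05,0.05,0.05,0.05,0.05,0.05]}}

```text
clock: 4.12
tcp_pos: [0.4541, 0.2514, 0.2553]
tcp_rot: [2.15, 2.29, 0.002]
ft_force: [0.2, -0.0, -0.8]
finger_gap: 0.0097
```

```bash
python3 - <<'E'
from h import *
s=st(); snap("c",{"side":(190,100,75,75)},8)
E
```

```text
t 4.12 tcp [0.4541 0.2514 0.2553] jaw 3.61 F [ 0.2 -0.  -0.8] gap 0.0097 q [-0.94  0.29  0.41  1.93 -0.14  0.95 -0.39]
```

View pics/c_side.png

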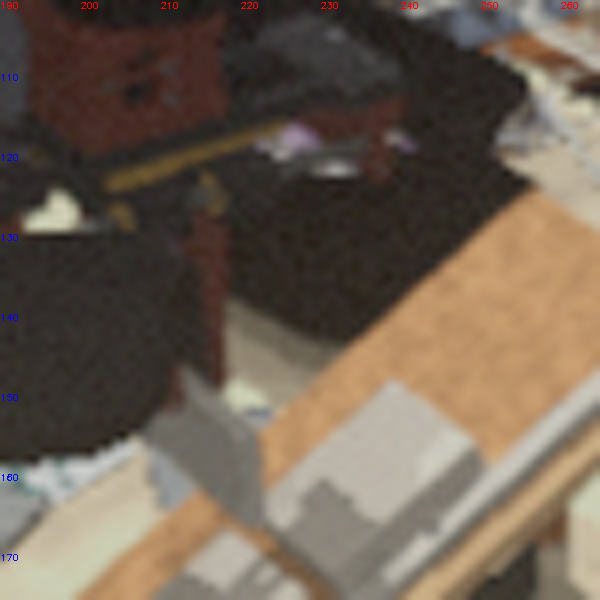

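```bash
python3 - <<'E'
from h import *
st(); p=b2w([(182,24,0)])[0]; print(p); Rm,o=bed(); x=Rm[:,0].copy(); x[2]=0; x/=np.linalg.norm(x)
q=p-x*.005; print("bar c",q); t=q+[0,0,.116]; print("contact TCP",t); plan([t[0],t[1],.285],3.8); plan([t[0],t[1],t[2]+.008],3.8)
E
```

```text
t 4.17 tcp [0.4538 0.2512 0.2547] jaw 3.61 F [-0.1 -0.1 -0.2] gap 0.0098 q [-0.94  0.29  0.41  1.93 -0.14  0.95 -0.39]
[0.57664175 0.26194082 0.12532386]
bar c [0.57165273 0.26160966 0.12532386]
contact TCP [0.57165273 0.26160966 0.24132386]
jaw now 3.61 tilt [ 3.e-04  3.e-04 -1.e+00] move [0.0074, 0.2958, -0.0757] rows 2.0 twist -0.0041 rows 0.0
jaw now 3.61 tilt [ 3.e-04  3.e-04 -1.e+00] move [0.0073, 0.2957, 0.0135] rows 1.9 twist -0.0041 rows 0.0
```

{"name": "play_rows", "arguments": {"translation": [[0,0.02,-0.04],[0.002,0.07,-0.07],[0.004,0.14,-0.076],[0.006,0.21,-0.076],[0.0074,0.27,-0.076],[0.0074,0.2958,-0.06],[0.0074,0.2958,-0.03],[0.0074,0.2958,0],[0.0074,0.2958,0.01],[0.0074,0.2958,0.01]], "twist": [0,0,0,0,0,0,0,0,0,0], "grip": [0.05,0.05,0.05,0.05,0.05,0.05,0.05,0.05,0.05,0.05], "squeeze": 25}}

```text
clock: 5.42
tcp_pos: [0.5711, 0.2617, 0.2503]
tcp_rot: [-2.15, -2.29, 0.001]
ft_force: [-1.0, 0.7, -1.4]
finger_gap: 0.0094
```

```bash
python3 - <<'E'
from h import *
s=st(); snap("d",{"side":(200,70,90,75),"top":(160,150,80,75)},8)
E
```

```text
t 5.42 tcp [0.5711 0.2617 0.2503] jaw 3.63 F [-1.   0.7 -1.4] gap 0.0094 q [-0.8   0.48  0.42  1.67 -0.22  1.04 -0.25]
```

View pics/d_side.png

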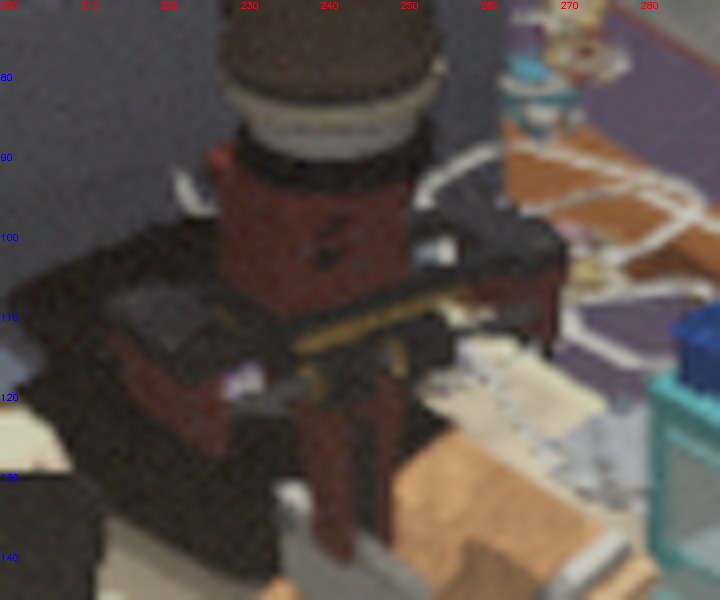

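View pics/d_top.png

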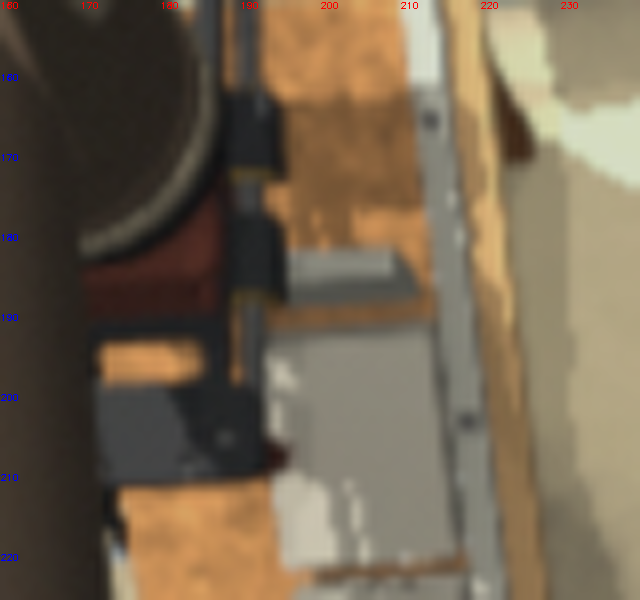

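```bash
python3 - <<'E'
import cv2
p=cv2.imread("pics/d_side_full.png")[115:185,205:285]; cv2.imwrite("pics/d2.png",cv2.resize(p,None,fx=8,fy=8,interpolation=cv2.INTER_CUBIC))
E
```

```text
(no output)
```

View pics/d2.png

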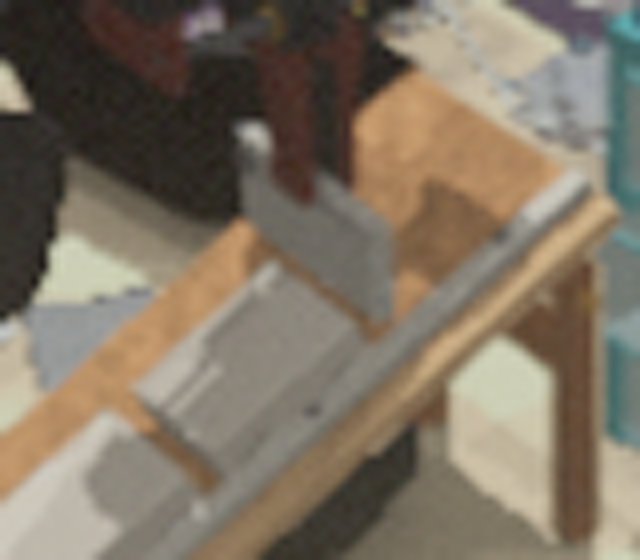

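{"name": "play_rows", "arguments": {"translation": [[0,0,0.008],[0,0,0.014],[0,0,0.02],[0,0,0.02]], "twist": [0,0,0,0], "grip": [0.05,0.05,0.05,0.05]}}

```text
clock: 6.02
tcp_pos: [0.5721, 0.2615, 0.2444]
tcp_rot: [2.15, 2.29, 0.003]
ft_force: [-3.8, -2.8, 11.7]
finger_gap: 0.0097
```

{"name": "play_rows", "arguments": {"translation": [[0,0,-0.003],[0,0,-0.003],[0,-0.006,-0.002],[0,-0.014,0],[0,-0.022,0.002],[0,-0.032,0.005],[0,-0.042,0.007],[0,-0.047,0.008],[0,-0.047,0.008]], "twist": [0,0,0,0,0,0,0,0,0], "grip": [0.14,0.17,0.17,0.17,0.17,0.17,0.17,0.17,0.17]}}

```text
clock: 7.15
tcp_pos: [0.5526, 0.2604, 0.2394]
tcp_rot: [-2.15, -2.29, -0.0]
ft_force: [-0.9, -0.2, 0.3]
finger_gap: 0.0146
```

```bash
python3 - <<'E'
from h import *
s=st(); snap("e",{"side":(205,115,80,70)},8)
E
```

```text
t 7.15 tcp [0.5526 0.2604 0.2394] jaw 3.62 F [-0.9 -0.2  0.3] gap 0.0146 q [-0.82  0.47  0.41  1.72 -0.22  1.   -0.26]
```

View pics/e_side.png

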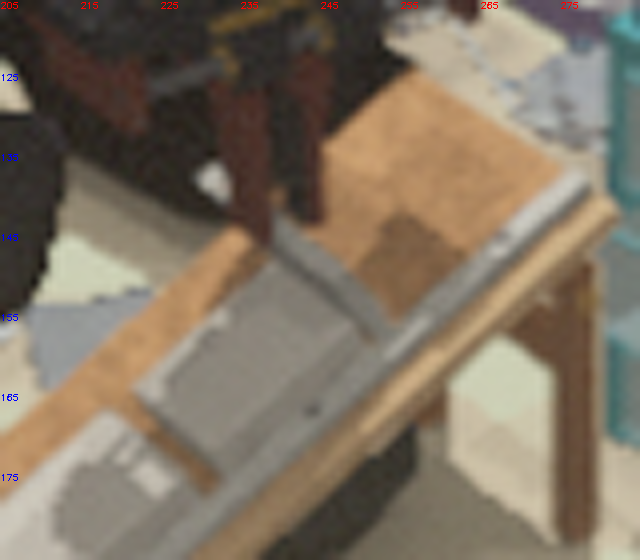

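```bash
python3 - <<'E'
from h import *
W=cloud("top",np.load("pics/top0.npy")); 
for u,v in [(225,85),(195,70),(255,105),(230,133),(200,125),(291,184),(297,130),(425,208),(426,165)]: print((u,v),W[v,u].round(3))
st(); plan([.55,-.10,.30]); 
E
```

```text
(225, 85) [0.826 0.172 0.217]
(195, 70) [0.874 0.254 0.208]
(255, 105) [0.76  0.091 0.241]
(230, 133) [0.724 0.168 0.139]
(200, 125) [0.719 0.234 0.211]
(291, 184) [ 0.606 -0.001  0.023]
(297, 130) [ 0.757 -0.019  0.072]
(425, 208) [ 0.533 -0.394  0.029]
(426, 165) [ 0.661 -0.403  0.035]
t 7.2 tcp [0.5528 0.2604 0.2394] jaw 3.62 F [-0.6 -0.3 -0. ] gap 0.0151 q [-0.82  0.47  0.41  1.72 -0.22  1.   -0.26]
jaw now 3.62 tilt [ 1.e-04  1.e-04 -1.e+00] move [-0.8988, -0.0638, -0.1515] rows 5.8 twist 0.0 rows 0.0
```

{"name": "play_rows", "arguments": {"translation": [[0,0,0],[0,0,0],[0,0,-0.05],[0,0,-0.12],[-0.1,0,-0.15],[-0.25,-0.03,-0.15],[-0.4,-0.06,-0.15],[-0.55,-0.064,-0.15],[-0.7,-0.064,-0.15],[-0.85,-0.064,-0.15],[-0.9,-0.064,-0.15]], "twist": [0,0,0,0,0,0,0,0,0,0,0], "grip": [0.35,0.35,0.35,0.5,1,1,1,1,1,1,1]}}

```text
clock: 8.57
tcp_pos: [0.5495, -0.1052, 0.2998]
tcp_rot: [2.156, 2.283, -0.001]
ft_force: [0.4, 1.1, -0.4]
finger_gap: 0.088
```

```bash
python3 - <<'E'
from h import *
s=st(); snap("f",{"side":(205,115,80,70),"top":(165,160,70,70)},8); plan([.598,-.3195,.18],3.2)
E
```

```text
t 8.57 tcp [ 0.5495 -0.1052  0.2998] jaw 3.29 F [ 0.4  1.1 -0.4] gap 0.088 q [-0.34  0.33  0.57  1.79 -0.2   1.08  0.35]
jaw now 3.33 tilt [ 6.0e-04 -1.1e-03 -1.0e+00] move [-0.5453, 0.0892, 0.2997] rows 4.0 twist 0.0028 rows 0.0
```

View pics/f_side.png

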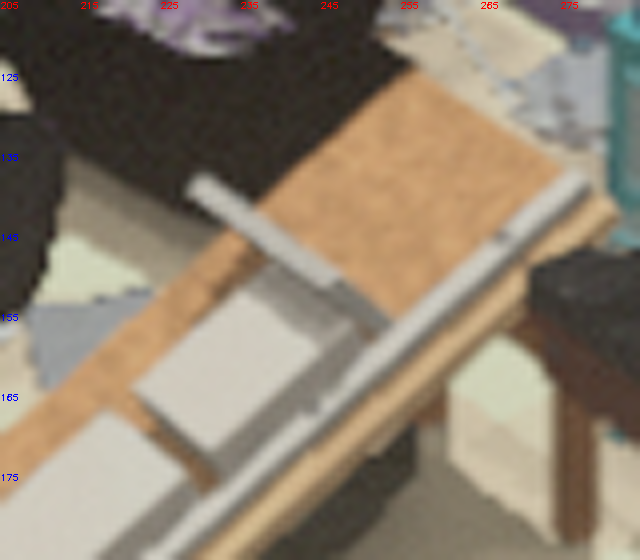

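View pics/f_top.png

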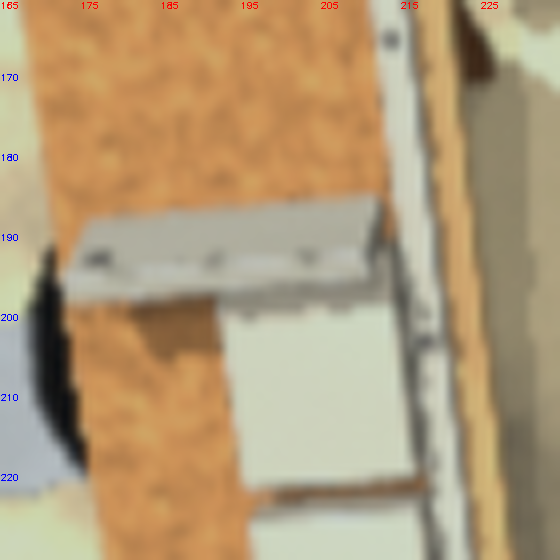

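View pics/f_side_full.png

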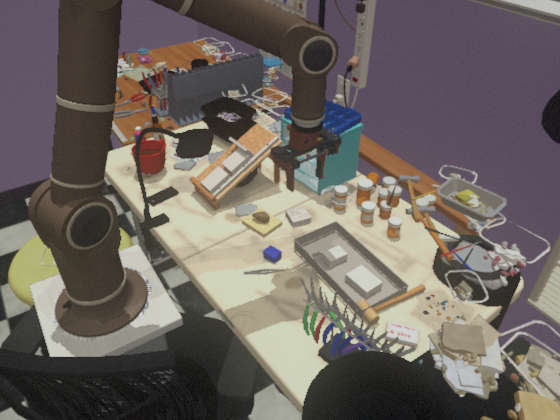

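{"name": "play_rows", "arguments": {"translation": [[-0.15,0.03,0.06],[-0.3,0.06,0.14],[-0.42,0.08,0.22],[-0.52,0.089,0.28],[-0.545,0.089,0.3],[-0.545,0.089,0.3]], "twist": [0,0,0,0,0,0], "grip": [1,1,1,1,1,1]}}

```text
clock: 9.43
tcp_pos: [0.5994, -0.3146, 0.1786]
tcp_rot: [-2.149, -2.29, -0.0]
ft_force: [-0.3, -0.3, 0.1]
finger_gap: 0.0881
```

```bash
python3 - <<'E'
from h import *
s=st(); g=s["tcp_pos"]; j=np.array([np.cos(np.radians(3.2)),np.sin(np.radians(3.2)),0])
snap("g",{"side":(320,200,90,90),"top":(350,140,90,75)},8,[g+j*.044*k-np.array([0,0,.08]) for k in(-1,1)])
E
```

```text
t 9.43 tcp [ 0.5994 -0.3146  0.1786] jaw 3.63 F [-0.3 -0.3  0.1] gap 0.0881 q [ 0.07  0.66  0.52  1.6  -0.38  0.98  0.78]
```

View pics/g_side.png

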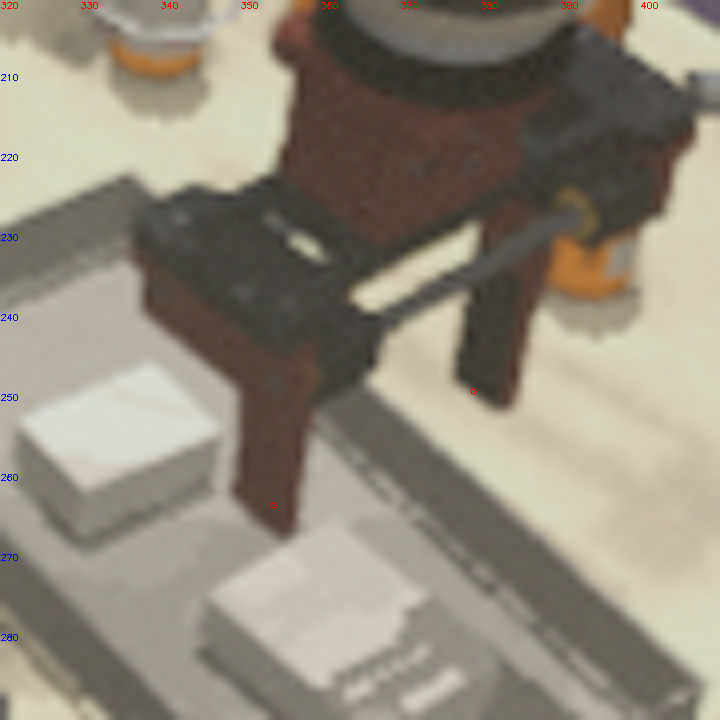

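View pics/g_top.png

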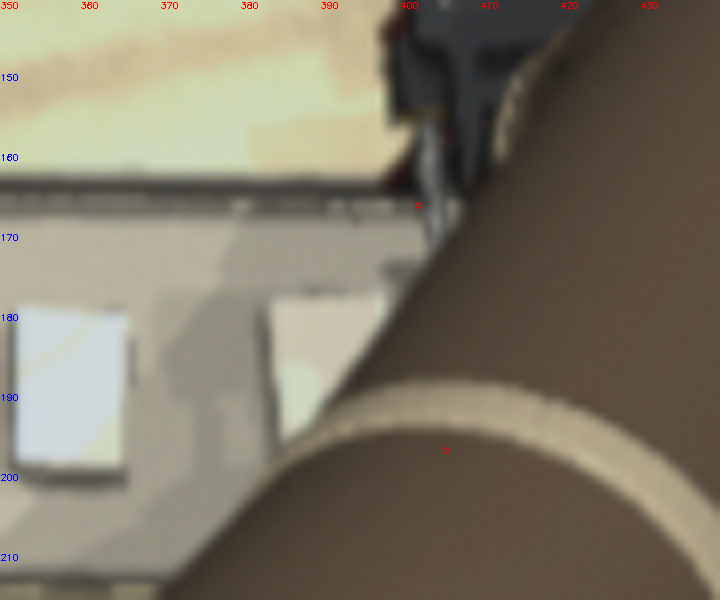

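```bash
python3 - <<'E'
from h import *
st(); plan([.5976,-.3187,.096],3.2)
E
```

```text
t 9.53 tcp [ 0.6003 -0.3135  0.1801] jaw 3.75 F [-0.1 -0.6 -0.6] gap 0.0876 q [ 0.07  0.66  0.52  1.6  -0.38  0.98  0.78]
jaw now 3.75 tilt [ 0.0012  0.0011 -1.    ] move [-0.0127, -0.0077, 0.2101] rows 1.3 twist 0.0122 rows 0.1
```

{"name": "play_rows", "arguments": {"translation": [[-0.0127,-0.0077,0.08],[-0.0127,-0.0077,0.16],[-0.0127,-0.0077,0.2],[-0.0127,-0.0077,0.21],[-0.0127,-0.0077,0.21],[-0.0127,-0.0077,0.21],[-0.0127,-0.0077,0.21],[-0.0127,-0.0077,0.21]], "twist": [0.01,0.01,0.01,0.01,0.01,0.01,0.01,0.01], "grip": [1,1,1,1,0.65,0.5,0.5,0.5], "squeeze": 25}}

```text
clock: 10.52
tcp_pos: [0.5969, -0.3213, 0.0962]
tcp_rot: [2.158, 2.281, 0.001]
ft_force: [0.6, 0.7, 4.0]
finger_gap: 0.0597
```

```bash
python3 - <<'E'
from h import *
s=st(); snap("h",{"side":(310,220,90,80)},8)
E
```

```text
t 10.53 tcp [ 0.5969 -0.3213  0.0962] jaw 3.16 F [0.6 0.7 4. ] gap 0.0597 q [ 0.11  0.76  0.47  1.65 -0.43  0.84  0.82]
```

View pics/h_side.png

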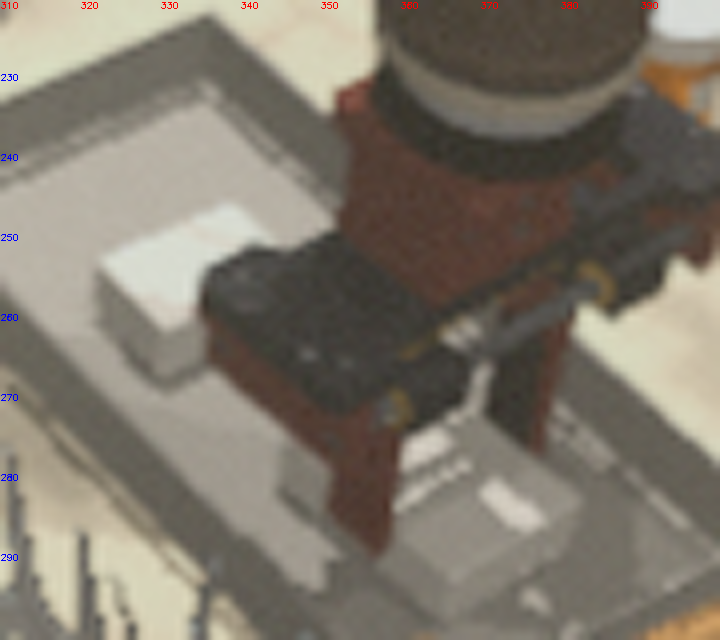

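{"name": "play_rows", "arguments": {"translation": [[0,0,-0.06],[0,0,-0.18],[0,0,-0.32],[0,0,-0.45],[0.06,-0.01,-0.56],[0.18,-0.03,-0.58],[0.32,-0.06,-0.58],[0.46,-0.08,-0.58],[0.6,-0.08,-0.58],[0.72,-0.08,-0.58],[0.82,-0.08,-0.58],[0.88,-0.08,-0.58]], "twist": [0,0,0,0,0,-0.2,-0.4,-0.6,-0.8,-1,-1,-1], "grip": [0.5,0.5,0.5,0.5,0.5,0.5,0.5,0.5,0.5,0.5,0.5,0.5]}}

```text
clock: 12.08
tcp_pos: [0.5442, 0.031, 0.3266]
tcp_rot: [-1.117, -2.934, 0.0]
ft_force: [-0.1, -1.7, -4.2]
finger_gap: 0.0595
```

```bash
python3 - <<'E'
from h import *
s=st(); t=b2w([(225,2,19)])[0]+[0,0,.075]; print("final tcp",t); plan([t[0],t[1],.32],93.8)
E
```

```text
t 12.07 tcp [0.5442 0.031  0.3266] jaw 48.3 F [-0.1 -1.7 -4.2] gap 0.0595 q [-0.42  0.26  0.34  1.78 -0.1   1.12  0.79]
final tcp [0.60835137 0.24199721 0.23625091]
jaw now 48.3 tilt [-1.7e-03  4.0e-04 -1.0e+00] move [0.2311, 0.5006, 0.0165] rows 3.5 twist -1.011 rows 4.3
```

{"name": "play_rows", "arguments": {"translation": [[0.05,0.1,0.01],[0.11,0.23,0.015],[0.17,0.36,0.015],[0.21,0.45,0.015],[0.231,0.49,0.016],[0.231,0.5,0.016],[0.231,0.5,0.016]], "twist": [-0.2,-0.4,-0.6,-0.8,-1,-1,-1], "grip": [0.5,0.5,0.5,0.5,0.5,0.5,0.5]}}

```text
clock: 12.95
tcp_pos: [0.6096, 0.238, 0.3203]
tcp_rot: [0.08, -3.14, 0.002]
ft_force: [-0.2, -1.0, -3.7]
finger_gap: 0.06
```

```bash
python3 - <<'E'
from h import *
s=st(); snap("i",{"side":(205,60,95,75),"top":(150,100,100,75)},8)
st(); plan([.6084,.242,.26],93.8)
E
```

```text
t 12.95 tcp [0.6096 0.238  0.3203] jaw 92.91 F [-0.2 -1.  -3.7] gap 0.06 q [-0.54  0.45  0.13  1.5  -0.06  1.2   1.22]
t 13.05 tcp [0.6097 0.2376 0.3208] jaw 92.93 F [-0.  -0.3 -3.9] gap 0.0595 q [-0.54  0.45  0.13  1.5  -0.06  1.2   1.23]
jaw now 92.93 tilt [-3.e-04 -9.e-04 -1.e+00] move [0.0026, 0.0113, 0.1521] rows 1.0 twist -0.0192 rows 0.1
```

View pics/i_side.png

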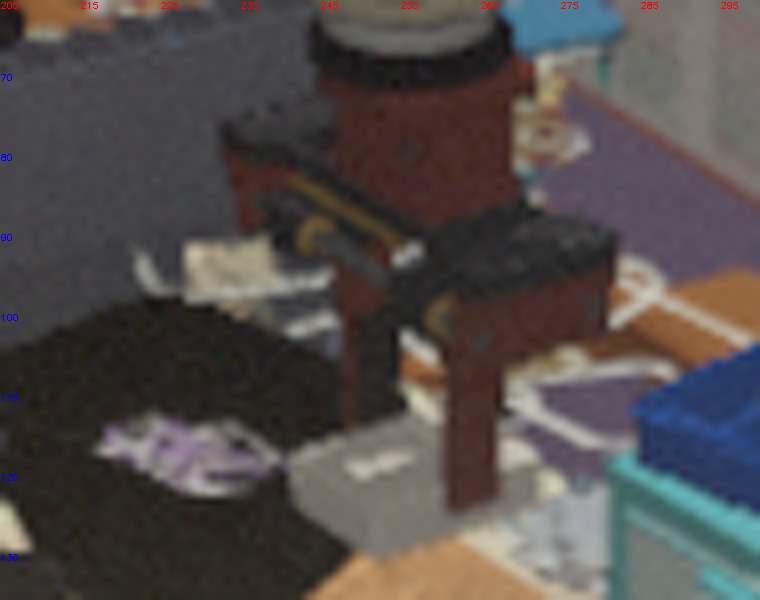

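View pics/i_top.png

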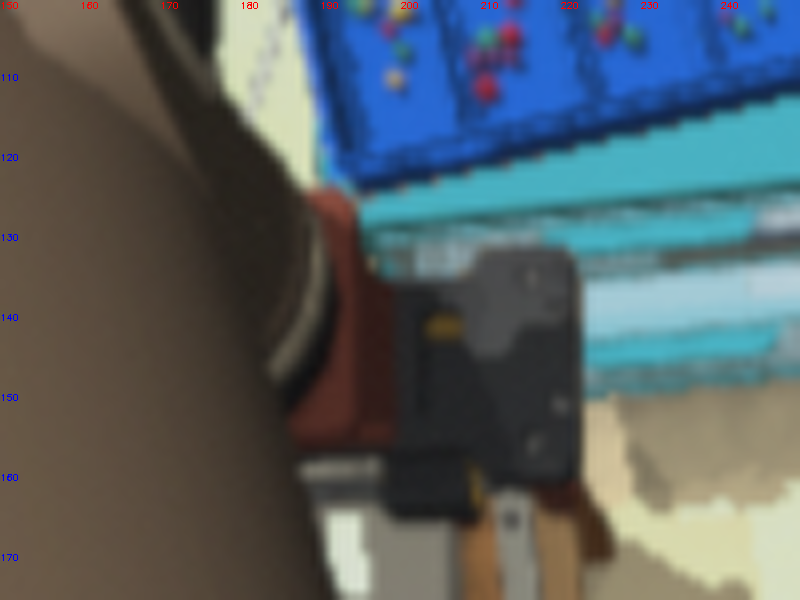

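{"name": "play_rows", "arguments": {"translation": [[0.0026,0.0113,0.05],[0.0026,0.0113,0.11],[0.0026,0.0113,0.15],[0.0026,0.0113,0.16],[0.0026,0.0113,0.17],[0.0026,0.0113,0.18],[0.0026,0.0113,0.19],[0.0026,0.0113,0.19]], "twist": [-0.02,-0.02,-0.02,-0.02,-0.02,-0.02,-0.02,-0.02], "grip": [0.5,0.5,0.5,0.5,0.5,0.5,0.5,0.5], "squeeze": 14}}

```text
clock: 14.05
tcp_pos: [0.6079, 0.2437, 0.245]
tcp_rot: [0.112, -3.139, 0.0]
ft_force: [-3.4, -0.5, -1.9]
finger_gap: 0.0599
```

```bash
python3 - <<'E'
from h import *
s=st(); snap("j",{"side":(210,95,90,75)},8)
plan([.6084,.242,.236],93.8)
E
```

```text
t 14.05 tcp [0.6079 0.2437 0.245 ] jaw 94.07 F [-3.4 -0.5 -1.9] gap 0.0599 q [-0.53  0.51  0.11  1.59 -0.06  1.05  1.24]
jaw now 94.07 tilt [-8.e-04 -2.e-04 -1.e+00] move [-0.0009, -0.0042, 0.0225] rows 0.1 twist 0.0059 rows 0.0
```

View pics/j_side.png

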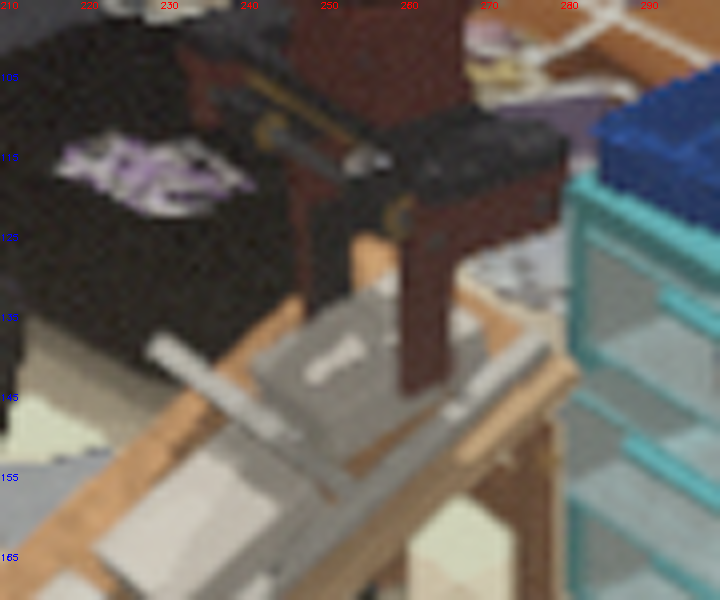

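{"name": "play_rows", "arguments": {"translation": [[-0.001,-0.003,0.008],[-0.001,-0.004,0.014],[-0.001,-0.004,0.02],[-0.001,-0.004,0.0225],[-0.001,-0.004,0.0225]], "twist": [0,0,0,0,0], "grip": [0.5,0.5,0.5,0.5,0.5]}}

```text
clock: 14.72
tcp_pos: [0.6111, 0.2435, 0.2407]
tcp_rot: [-0.112, 3.132, 0.006]
ft_force: [-3.9, 0.2, 19.3]
finger_gap: 0.0596
```

```bash
python3 - <<'E'
from h import *
s=st(); snap("k",{"side":(210,95,90,75)},8)
E
```

```text
t 14.72 tcp [0.6111 0.2435 0.2407] jaw 94.09 F [-3.9  0.2 19.3] gap 0.0596 q [-0.53  0.52  0.11  1.59 -0.07  1.03  1.24]
```

View pics/k_side.png

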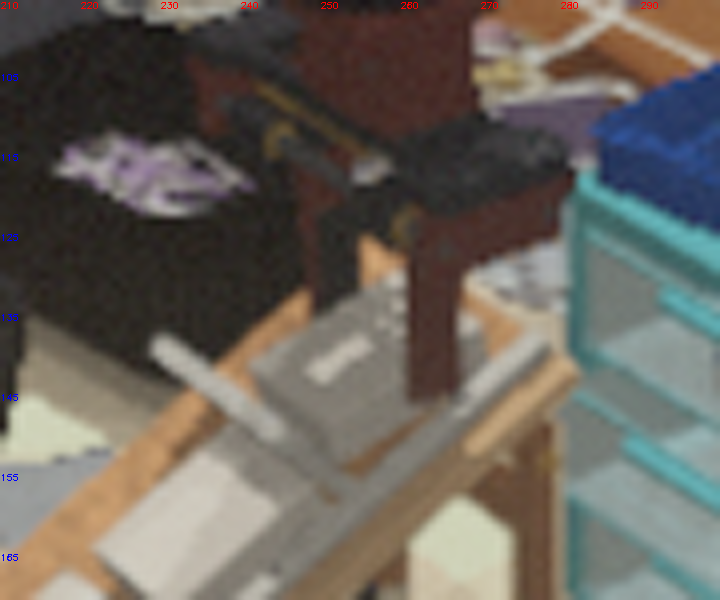

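```bash
python3 - <<'E'
from h import *
W=cloud("side",np.load("pics/k_side.npy")); im=cv2.imread("pics/k_side_full.png"); hsv=cv2.cvtColor(im,cv2.COLOR_BGR2HSV)
B=w2b(W.reshape(-1,3)).reshape(W.shape)
poly=np.array([(243,141),(257,132),(260,134),(260,143),(250,150)]); m=np.zeros((420,560),np.uint8); cv2.fillPoly(m,[poly],1); m=cv2.erode(m,np.ones((3,3)))
P=B[m>0]; 
for _ in range(3):
    c=P.mean(0); n=np.linalg.svd(P-c)[2][2]; n*=np.sign(n[2]); r=(P-c)@n; P=P[abs(r)<4]
print(len(P),c.round(1),n.round(3),"pitch deg",np.degrees(np.arctan2(n[0],n[2])).round(1),r.std())
m2=np.zeros((420,560),np.uint8); cv2.fillPoly(m2,[np.array([(225,161),(236,152),(246,158),(234,168)])],1); Q=B[m2>0]; c=Q.mean(0); n=np.linalg.svd(Q-c)[2][2]; n*=np.sign(n[2]); print("blk2",len(Q),c.round(1),n.round(3))
E
```

```text
35 [211.8  -6.4  32.8] [0.157 0.288 0.945] pitch deg 9.4 1.3921317572625467
blk2 188 [123.9 -18.9  34.6] [0.342 0.594 0.728]
```

{"name": "play_rows", "arguments": {"translation": [[0,0,-0.006],[0,0,-0.006],[0,0,-0.006],[0,0,-0.006]], "twist": [0,0,0,0], "grip": [0.5,0.72,0.76,0.76]}}

```text
clock: 15.28
tcp_pos: [0.6088, 0.2419, 0.2379]
tcp_rot: [0.111, -3.139, 0.001]
ft_force: [-0.2, 0.5, 0.7]
finger_gap: 0.0669
```

```bash
python3 - <<'E'
from h import *
s=st(); snap("l",{"side":(210,95,90,75)},8)
E
```

```text
t 15.28 tcp [0.6088 0.2419 0.2379] jaw 94.06 F [-0.2  0.5  0.7] gap 0.0669 q [-0.53  0.52  0.11  1.59 -0.07  1.03  1.24]
```

View pics/l_side.png

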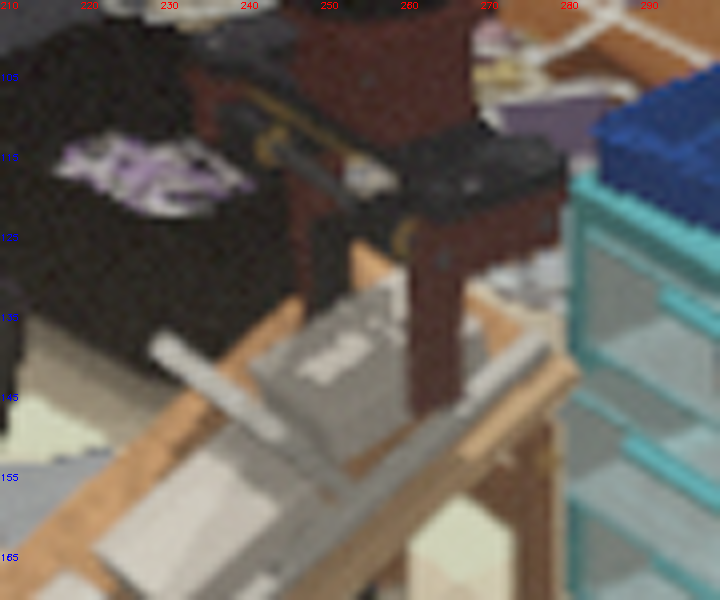

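{"name": "play_rows", "arguments": {"translation": [[0,0,-0.05],[0,0,-0.15],[0,0,-0.25],[0,0,-0.25]], "twist": [0,0,0,0], "grip": [0.78,0.78,0.3,0.1]}}

```text
clock: 15.82
tcp_pos: [0.61, 0.2424, 0.3419]
tcp_rot: [-0.111, 3.134, 0.004]
ft_force: [0.0, 0.1, -0.3]
finger_gap: 0.0521
```

```bash
python3 - <<'E'
from h import *
s=st(); snap("m",{"side":(215,105,75,70),"top":(160,140,80,70)},8)
E
```

```text
t 15.82 tcp [0.61   0.2424 0.3419] jaw 94.05 F [ 0.   0.1 -0.3] gap 0.0521 q [-0.54  0.43  0.13  1.47 -0.06  1.23  1.24]
```

View pics/m_side.png

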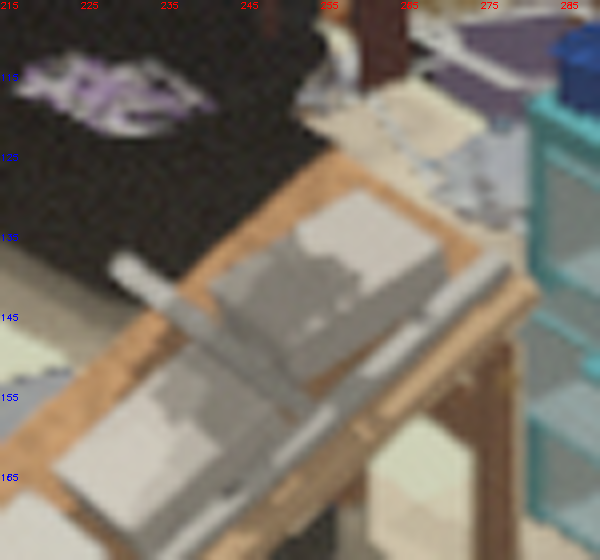

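View pics/m_top.png

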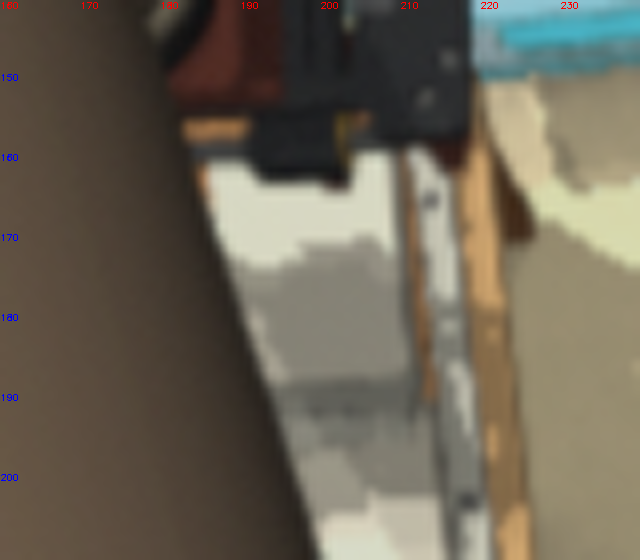

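```bash
cat > meas.py <<'E'
from h import *
OFF={"top":np.array([.11,-.39]),"side":np.array([.04,1.0])}
def pb(n,pts,u0,v0,f,z=24):
    "crop px -> bed coords on plane z, with fitted camera px offset (proj = pix - OFF)"
    Rm,o=bed(); u=np.array([u0,v0])+(np.array(pts,float)+.5)/f-.5-OFF[n]
    return w2b(onplane(n,u,o+Rm[:,2]*z/1000,Rm[:,2])).round(1)
E
python3 - <<'E'
from meas import *
print("top blk3 right edge",pb("top",[(392,165),(412,365)],160,140,8).tolist(), "blk2 right edge",pb("top",[(437,440),(445,500)],160,140,8).tolist())
print("side blk3 UL,UR,LL,LR",pb("side",[(365,188),(445,248),(210,285),(290,345)],215,105,8).tolist())
print("side blk2 LL LR",pb("side",[(55,467),(135,530)],215,105,8).tolist())
print("f blk2 top LL LR UL? UR",pb("top",[(243,488),(415,472)],165,160,8).tolist(),"side LL LR",pb("side",[(135,388),(213,450)],205,115,8).tolist())
E
```

```text
top blk3 right edge [[253.7, -25.7, 24.0], [186.4, -24.7, 24.0]] blk2 right edge [[160.2, -30.1, 24.0], [139.2, -30.5, 24.0]]
side blk3 UL,UR,LL,LR [[264.9, 30.6, 24.0], [263.1, -28.1, 24.0], [191.9, 49.4, 24.0], [191.8, -9.8, 24.0]]
side blk2 LL LR [[91.5, 29.2, 24.0], [92.9, -29.7, 24.0]]
f blk2 top LL LR UL? UR [[90.6, 30.3, 24.0], [92.3, -28.7, 24.0]] side LL LR [[91.2, 28.8, 24.0], [92.4, -28.9, 24.0]]
```

```bash
python3 - <<'E'
from h import *
s=st(); print("tcp bed xy at placing", w2b([[.6088,.2419,.2379-.075]]).round(1))
t=b2w([(224,1,19)])[0]; print(t); plan([t[0],t[1],.2385],93.8); Rm,o=bed(); print(Rm.round(4))
E
```

```text
t 15.93 tcp [0.6087 0.242  0.338 ] jaw 94.06 F [ 0.1  0.2 -0.6] gap 0.0444 q [-0.54  0.44  0.13  1.48 -0.06  1.23  1.24]
tcp bed xy at placing [[226.1   1.9  20.3]]
[0.60752078 0.24093987 0.16081253]
jaw now 94.06 tilt [-1.e-04  0.e+00 -1.e+00] move [0.0032, -0.0025, 0.2489] rows 1.6 twist 0.0058 rows 0.0
[[ 0.8968 -0.0662 -0.4374]
 [ 0.0595  0.9978 -0.029 ]
 [ 0.4384  0.      0.8988]]
```

{"name": "play_rows", "arguments": {"translation": [[0.003,-0.0025,0.06],[0.003,-0.0025,0.16],[0.003,-0.0025,0.22],[0.003,-0.0025,0.249],[0.003,-0.0025,0.249],[0.003,-0.0025,0.249],[0.003,-0.0025,0.249],[0.003,-0.0025,0.249]], "twist": [0,0,0,0,0,0,0,0], "grip": [0.85,0.85,0.85,0.85,0.72,0.6,0.6,0.6], "squeeze": 10}}

```text
clock: 16.92
tcp_pos: [0.608, 0.2412, 0.2393]
tcp_rot: [-0.111, 3.139, 0.001]
ft_force: [0.4, 1.5, -1.1]
finger_gap: 0.0599
```

```bash
python3 - <<'E'
from h import *
s=st(); snap("n",{"side":(215,105,75,70)},8); 
for d in ((0,-1.5,0),(-4,-1.5,0.),(-8,-1.5,0)): plan(s["tcp_pos"]+bed()[0]@(np.array(d)/1000))
E
```

```text
t 16.93 tcp [0.608  0.2412 0.2393] jaw 94.07 F [ 0.4  1.5 -1.1] gap 0.0599 q [-0.53  0.51  0.11  1.6  -0.07  1.03  1.24]
jaw now 94.07 tilt [ 1.e-03  6.e-04 -1.e+00] move [0.0, -0.0038, -0.0] rows 0.0 twist 0.0 rows 0.0
jaw now 94.07 tilt [ 1.e-03  6.e-04 -1.e+00] move [0.009, -0.0037, 0.0044] rows 0.1 twist 0.0 rows 0.0
jaw now 94.07 tilt [ 1.e-03  6.e-04 -1.e+00] move [0.018, -0.0037, 0.0087] rows 0.1 twist 0.0 rows 0.0
```

View pics/n_side.png

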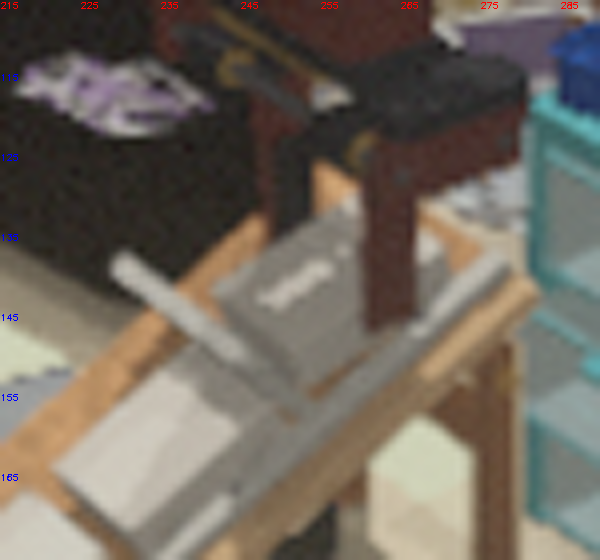

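{"name": "play_rows", "arguments": {"translation": [[0,-0.003,0],[0,-0.005,0],[0.003,-0.005,0.0014],[0.006,-0.005,0.0028],[0.009,-0.005,0.0042]], "twist": [0,0,0,0,0], "grip": [0.6,0.6,0.6,0.6,0.6]}}

```text
clock: 17.6
tcp_pos: [0.6062, 0.2399, 0.2386]
tcp_rot: [-0.112, 3.134, 0.004]
ft_force: [5.6, 4.0, -2.1]
finger_gap: 0.0602
```

{"name": "play_rows", "arguments": {"translation": [[0.003,0,0.0014],[0.006,0,0.0028],[0.006,0,0.0028]], "twist": [0,0,0], "grip": [0.6,0.6,0.6]}}

```text
clock: 17.98
tcp_pos: [0.6047, 0.2397, 0.2379]
tcp_rot: [-0.111, 3.132, 0.005]
ft_force: [9.3, 5.6, 0.6]
finger_gap: 0.0597
```

```bash
python3 - <<'E'
from h import *
s=st(); print(w2b([s["tcp_pos"]-[0,0,.075]]).round(1)); snap("o",{"side":(215,105,75,70)},8)
E
```

```text
t 17.98 tcp [0.6047 0.2397 0.2379] jaw 94.07 F [9.3 5.6 0.6] gap 0.0597 q [-0.53  0.51  0.11  1.61 -0.06  1.02  1.24]
[[222.3  -0.   22.1]]
```

View pics/o_side.png

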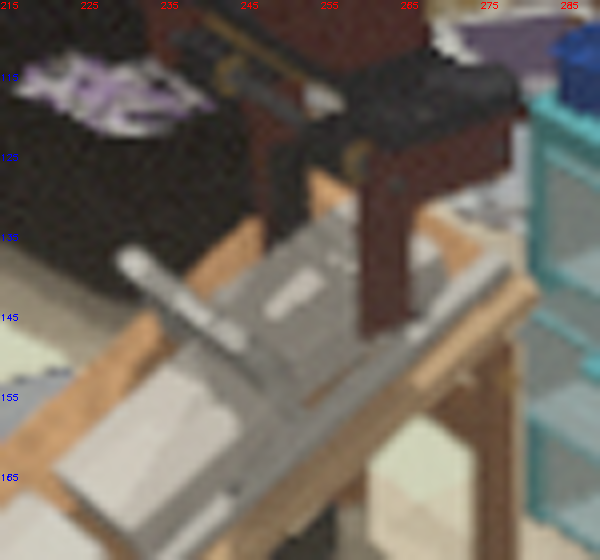

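{"name": "play_rows", "arguments": {"translation": [[0,-0.003,-0.002],[0,-0.006,-0.002],[0,-0.006,-0.002]], "twist": [0,0,0], "grip": [0.6,0.6,0.6]}}

```text
clock: 18.4
tcp_pos: [0.6043, 0.2394, 0.2383]
tcp_rot: [-0.113, 3.132, 0.009]
ft_force: [7.5, 9.7, -3.4]
finger_gap: 0.0602
```

{"name": "play_rows", "arguments": {"translation": [[-0.003,0.004,-0.002],[-0.003,0.004,-0.002],[-0.003,0.004,-0.002],[-0.003,0.004,-0.002],[-0.003,0.004,-0.1],[-0.003,0.004,-0.2],[-0.003,0.004,-0.25]], "twist": [0,0,0,0,0,0,0], "grip": [0.6,0.72,0.78,0.82,0.82,0.6,0.4]}}

```text
clock: 19.27
tcp_pos: [0.6035, 0.2374, 0.3391]
tcp_rot: [-0.11, 3.138, 0.001]
ft_force: [1.2, -0.2, 0.3]
finger_gap: 0.0555
```

```bash
python3 - <<'E'
from h import *
s=st(); snap("p",{"side":(215,105,75,70),"top":(160,140,80,70)},8)
E
```

```text
t 19.27 tcp [0.6035 0.2374 0.3391] jaw 94.03 F [ 1.2 -0.2  0.3] gap 0.0555 q [-0.54  0.42  0.13  1.5  -0.06  1.22  1.24]
```

View pics/p_side.png

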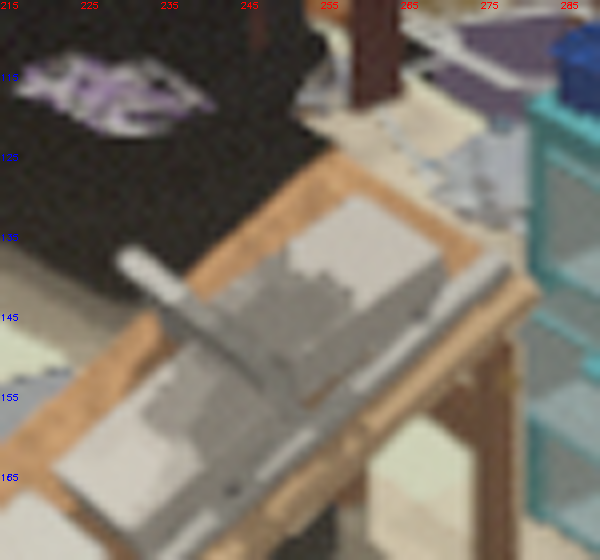

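View pics/p_top.png

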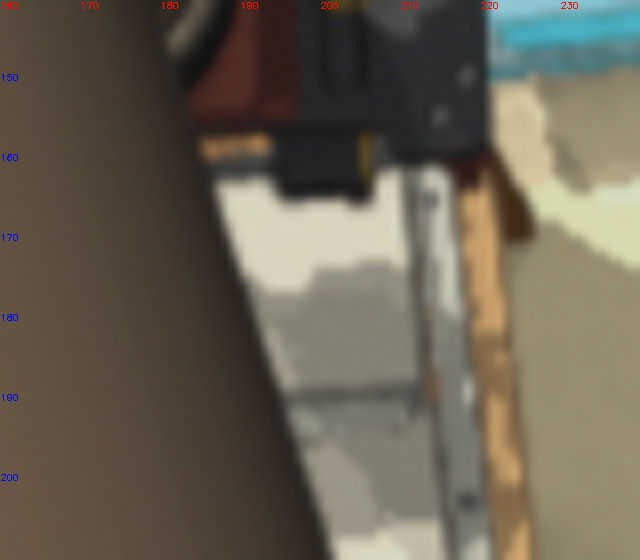

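{"name": "play_rows", "arguments": {"translation": [[0.01,-0.06,0],[0.03,-0.18,0],[0.05,-0.3,0],[0.08,-0.42,0],[0.1,-0.5,0],[0.1,-0.52,0],[0.1,-0.52,0]], "twist": [0.2,0.4,0.6,0.8,1,1,1], "grip": [0.3,0.3,0.3,0.3,0.3,0.3,0.3]}}

```text
clock: 20.25
tcp_pos: [0.578, 0.0282, 0.336]
tcp_rot: [-1.094, -2.944, 0.0]
ft_force: [-0.5, -0.4, -0.0]
finger_gap: 0.0262
```

```bash
python3 - <<'E'
from h import *
s=st(); snap("q",{"side":(215,105,75,70),"top":(165,145,65,65)},9)
E
```

```text
t 20.25 tcp [0.578  0.0282 0.336 ] jaw 49.24 F [-0.5 -0.4 -0. ] gap 0.0262 q [-0.4   0.31  0.34  1.69 -0.11  1.17  0.83]
```

View pics/q_side.png

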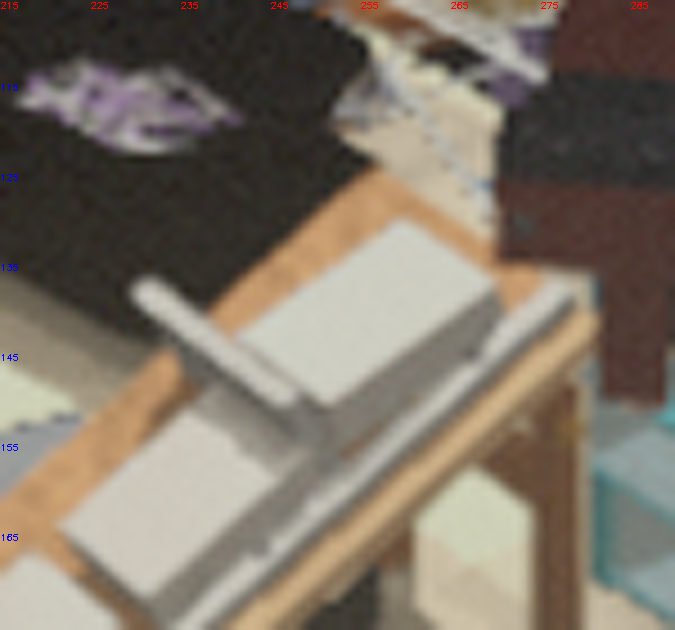

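View pics/q_top.png

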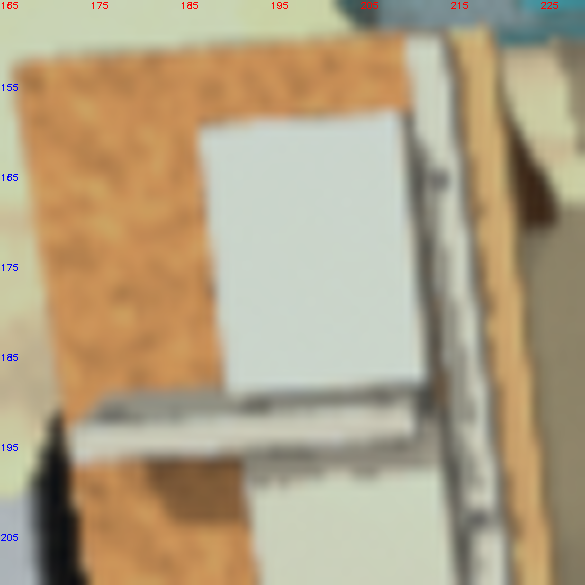

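```bash
python3 - <<'E'
from meas import *
a=pb("top",[(199,128),(403,111),(228,397),(424,380)],165,145,9); print("blk3 top UL UR LL LR",a.tolist(),a.mean(0))
print("angles deg: left",np.degrees(np.arctan2(a[0,1]-a[2,1],a[0,0]-a[2,0])),"right",np.degrees(np.arctan2(a[1,1]-a[3,1],a[1,0]-a[3,0])),"upper",np.degrees(np.arctan2(-(a[0,0]-a[1,0]),a[0,1]-a[1,1])),"lower",np.degrees(np.arctan2(-(a[2,0]-a[3,0]),a[2,1]-a[3,1])))
b=pb("side",[(402,220),(496,290),(240,333),(332,405)],215,105,9); print("side UL UR LL LR",b.tolist(),b.mean(0))
c=pb("top",[(72,428),(415,407),(76,462),(416,437)],165,145,9,44); print("bar top UL UR LL LR",c.tolist())
print("side bar", pb("side",[(150,278),(300,392),(133,292),(285,407)],215,105,9,44).tolist())
E
```

```text
blk3 top UL UR LL LR [[261.0, 30.6, 24.0], [262.2, -28.7, 24.0], [180.6, 32.5, 24.0], [182.0, -25.8, 24.0]] [221.45   2.15  24.  ]
angles deg: left -1.3537527699056742 right -2.0708902659543766 upper 1.1592841937528036 lower 1.3756205476677488
side UL UR LL LR [[260.3, 30.3, 24.0], [258.7, -30.7, 24.0], [189.0, 43.0, 24.0], [188.1, -18.3, 24.0]] [224.025   6.075  24.   ]
bar top UL UR LL LR [[179.1, 73.9, 44.0], [178.8, -26.0, 44.0], [168.9, 74.1, 44.0], [169.8, -25.3, 44.0]]
side bar [[179.5, 75.6, 44.0], [179.2, -23.9, 44.0], [171.3, 76.0, 44.0], [171.5, -24.5, 44.0]]
```

```bash
python3 - <<'E'
from h import *
s=st(); t=b2w([(198,3,24)])[0]+[0,0,.08]; print(t); plan([t[0],t[1],t[2]+.025],3.8)
E
```

```text
t 20.35 tcp [0.5781 0.0295 0.3361] jaw 49.3 F [0.3 0.6 0.2] gap 0.0263 q [-0.4   0.31  0.34  1.69 -0.11  1.17  0.83]
[0.58188394 0.24124257 0.23390885]
jaw now 49.3 tilt [-8.e-04  5.e-04 -1.e+00] move [0.3379, 0.4076, 0.1933] rows 3.6 twist 1.0111 rows 4.3
```

{"name": "play_rows", "arguments": {"translation": [[0.06,0.08,0],[0.15,0.18,0],[0.24,0.29,0.02],[0.31,0.38,0.08],[0.338,0.4076,0.14],[0.338,0.4076,0.18],[0.338,0.4076,0.193],[0.338,0.4076,0.193]], "twist": [0.2,0.4,0.6,0.8,1,1,1,1], "grip": [0,0,0,0,0,0,0,0]}}

```text
clock: 21.35
tcp_pos: [0.5831, 0.2381, 0.2599]
tcp_rot: [2.14, 2.299, 0.0]
ft_force: [0.4, -0.3, 0.3]
finger_gap: 0.0003
```

```bash
python3 - <<'E'
from h import *
s=st(); t=b2w([(198,3,24)])[0]+[0,0,.08]; plan([t[0],t[1],t[2]],3.8)
E
```

```text
t 21.35 tcp [0.5831 0.2381 0.2599] jaw 4.09 F [ 0.4 -0.3  0.3] gap 0.0003 q [-0.75  0.47  0.4   1.65 -0.21  1.05 -0.21]
jaw now 4.09 tilt [ 3.e-04 -1.e-04 -1.e+00] move [0.008, -0.0025, 0.065] rows 0.4 twist 0.0065 rows 0.0
```

{"name": "play_rows", "arguments": {"translation": [[0.004,-0.0025,0.02],[0.004,-0.0025,0.035],[0.004,-0.0025,0.045],[0.004,-0.0025,0.045]], "twist": [0,0,0,0], "grip": [0,0,0,0]}}

```text
clock: 21.85
tcp_pos: [0.5814, 0.2407, 0.2412]
tcp_rot: [-2.141, -2.299, 0.001]
ft_force: [-0.5, -0.1, 0.4]
finger_gap: 0.0006
```

```bash
python3 - <<'E'
from h import *
s=st(); snap("r",{"side":(215,105,75,70)},8)
E
```

```text
t 21.85 tcp [0.5814 0.2407 0.2412] jaw 4.07 F [-0.5 -0.1  0.4] gap 0.0006 q [-0.75  0.49  0.39  1.67 -0.21  1.02 -0.21]
```

View pics/r_side.png

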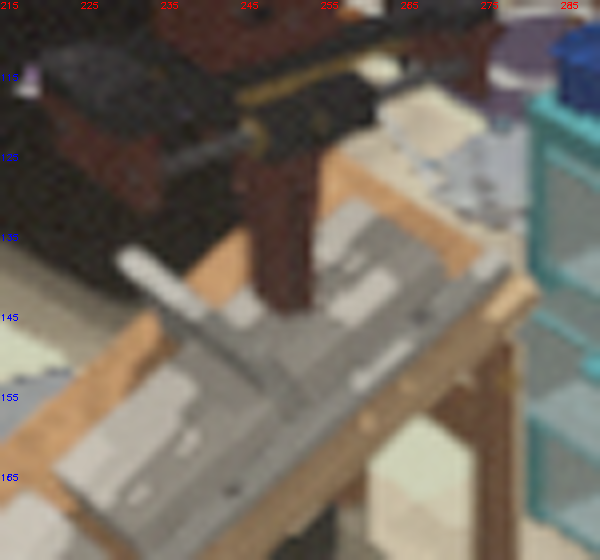

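{"name": "play_rows", "arguments": {"translation": [[0,0,0.006],[0,0,0.012],[0,0,0.012]], "twist": [0,0,0], "grip": [0,0,0]}}

```text
clock: 22.28
tcp_pos: [0.5817, 0.2409, 0.2379]
tcp_rot: [-2.141, -2.299, -0.001]
ft_force: [-3.2, -1.3, 9.3]
finger_gap: 0.0006
```

```bash
python3 - <<'E'
from h import *
s=st(); plan([.6640,.2462,.31],48.8)
E
```

```text
t 22.27 tcp [0.5817 0.2409 0.2379] jaw 4.06 F [-3.2 -1.3  9.3] gap 0.0006 q [-0.75  0.5   0.39  1.68 -0.22  1.01 -0.21]
jaw now 4.06 tilt [ 5.e-04  8.e-04 -1.e+00] move [-0.0013, 0.2064, -0.1801] rows 1.8 twist -0.9941 rows 4.2
```

{"name": "play_rows", "arguments": {"translation": [[0,0,-0.06],[0,0,-0.14],[0,0.06,-0.18],[0,0.14,-0.18],[0,0.2,-0.18],[0,0.206,-0.18],[0,0.206,-0.18]], "twist": [0,0,-0.2,-0.42,-0.64,-0.86,-1], "grip": [0,0,0.2,0.34,0.34,0.34,0.34]}}

```text
clock: 23.15
tcp_pos: [0.6641, 0.2465, 0.3081]
tcp_rot: [-1.092, -2.945, 0.001]
ft_force: [-0.5, -0.3, 0.3]
finger_gap: 0.0298
```

```bash
python3 - <<'E'
from h import *
s=st(); plan([.6640,.2462,.265],93.8)
E
```

```text
t 23.15 tcp [0.6641 0.2465 0.3081] jaw 49.3 F [-0.5 -0.3  0.3] gap 0.0298 q [-0.57  0.56  0.24  1.37 -0.13  1.23  0.54]
jaw now 49.3 tilt [-6.e-04 -4.e-04 -1.e+00] move [-0.0003, -0.0006, 0.1076] rows 0.7 twist -0.9889 rows 4.2
```

{"name": "play_rows", "arguments": {"translation": [[0,0,0],[0,0,0.02],[0,0,0.06],[0,0,0.1],[0,0,0.107],[0,0,0.107]], "twist": [-0.22,-0.45,-0.68,-0.9,-0.99,-0.99], "grip": [0.34,0.34,0.34,0.34,0.34,0.34]}}

```text
clock: 23.9
tcp_pos: [0.6637, 0.2465, 0.2653]
tcp_rot: [0.098, -3.139, 0.0]
ft_force: [-0.3, 0.6, 0.2]
finger_gap: 0.0299
```

```bash
python3 - <<'E'
from h import *
s=st(); snap("s",{"side":(215,105,75,70)},8); plan([.6640,.2462,.2555],93.8);plan([.6547,.2456,.2510],93.8)
E
```

```text
t 23.9 tcp [0.6637 0.2465 0.2653] jaw 93.56 F [-0.3  0.6  0.2] gap 0.0299 q [-0.46  0.58  0.06  1.41 -0.03  1.15  1.23]
jaw now 93.51 tilt [-2.e-04  0.e+00 -1.e+00] move [-0.0004, -0.001, 0.0257] rows 0.2 twist -0.0065 rows 0.0
jaw now 93.51 tilt [-2.e-04  0.e+00 -1.e+00] move [0.0229, -0.0011, 0.037] rows 0.3 twist -0.0065 rows 0.0
```

View pics/s_side.png

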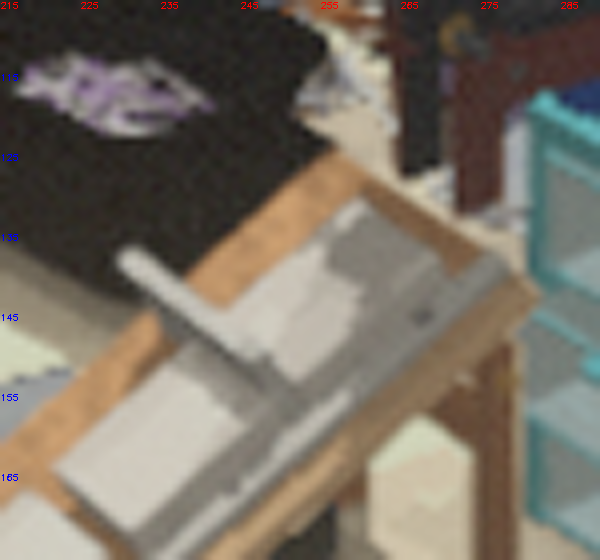

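{"name": "play_rows", "arguments": {"translation": [[0,-0.001,0.015],[0,-0.001,0.0257],[0.008,-0.001,0.0295],[0.016,-0.001,0.0335],[0.0229,-0.001,0.037],[0.0229,-0.001,0.037]], "twist": [-0.006,-0.006,-0.006,-0.006,-0.006,-0.006], "grip": [0.34,0.34,0.34,0.34,0.34,0.34]}}

```text
clock: 24.7
tcp_pos: [0.6544, 0.2458, 0.2512]
tcp_rot: [0.107, -3.14, -0.0]
ft_force: [0.2, -0.0, 0.4]
finger_gap: 0.0302
```

Not touching yet; continue down the slope in small steps.

{"name": "play_rows", "arguments": {"translation": [[0.004,0,0.002],[0.008,0,0.004],[0.008,0,0.004]], "twist": [0,0,0], "grip": [0.34,0.34,0.34]}}

```text
clock: 25.08
tcp_pos: [0.6519, 0.2455, 0.2499]
tcp_rot: [-0.106, 3.138, 0.001]
ft_force: [1.9, 0.3, 0.6]
finger_gap: 0.0297
```

{"name": "play_rows", "arguments": {"translation": [[0.004,0,0.002],[0.008,0,0.004],[0.008,0,0.004]], "twist": [0,0,0], "grip": [0.34,0.34,0.34]}}

```text
clock: 25.45
tcp_pos: [0.651, 0.2454, 0.2498]
tcp_rot: [-0.105, 3.132, 0.002]
ft_force: [9.0, 1.5, 2.5]
finger_gap: 0.03
```

{"name": "play_rows", "arguments": {"translation": [[-0.02,0,-0.012],[-0.03,0,-0.05],[-0.03,0,-0.15],[0,-0.06,-0.22],[0.06,-0.18,-0.22],[0.1,-0.32,-0.22],[0.14,-0.44,-0.22],[0.16,-0.54,-0.22],[0.17,-0.56,-0.22],[0.17,-0.56,-0.22]], "twist": [0,0,0,0.1,0.3,0.5,0.7,0.9,1,1], "grip": [0.34,0.34,0.34,0.3,0.3,0.3,0.3,0.3,0.3,0.3]}}

```text
clock: 26.7
tcp_pos: [0.5954, 0.0165, 0.3367]
tcp_rot: [-1.104, -2.941, -0.0]
ft_force: [-0.1, 0.3, -0.2]
finger_gap: 0.0267
```

```bash
python3 - <<'E'
from h import *
s=st(); snap("u",{"side":(215,105,75,70),"top":(165,145,65,65)},9)
E
```

```text
t 26.7 tcp [0.5954 0.0165 0.3367] jaw 48.83 F [-0.1  0.3 -0.2] gap 0.0267 q [-0.31  0.34  0.27  1.64 -0.1   1.18  0.83]
```

View pics/u_side.png

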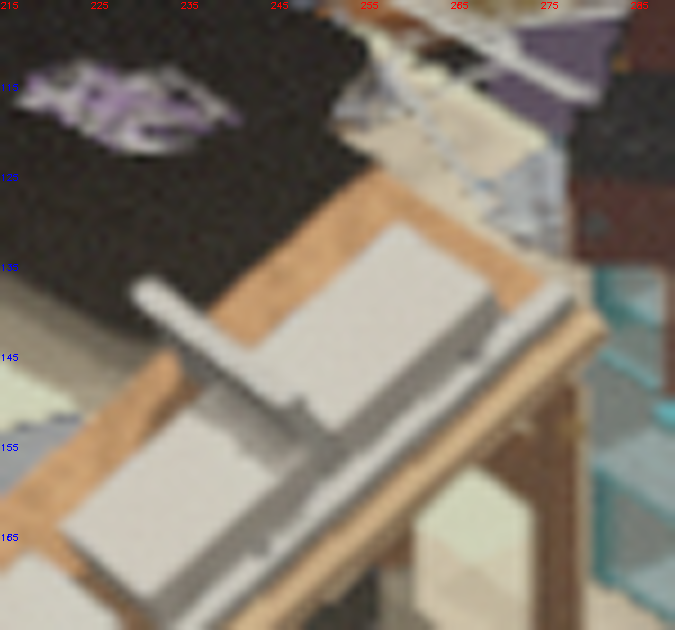

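View pics/u_top.png

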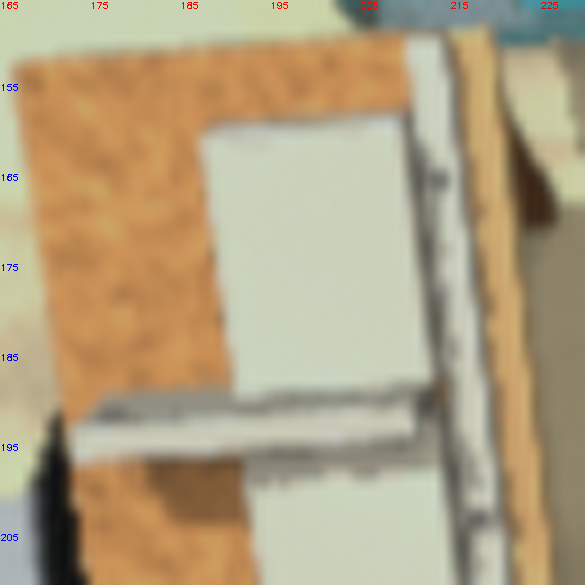

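```bash
python3 - <<'E'
from meas import *
a=pb("top",[(201,134),(405,117),(234,402),(434,385)],165,145,9); print("blk3 top UL UR LL LR",a.tolist(),a.mean(0))
print("long",np.degrees(np.arctan2(a[0,1]-a[2,1],a[0,0]-a[2,0])),np.degrees(np.arctan2(a[1,1]-a[3,1],a[1,0]-a[3,0])),"across",np.degrees(np.arctan2(-(a[0,0]-a[1,0]),a[0,1]-a[1,1])))
b=pb("side",[(402,222),(494,292),(332,432)],215,105,9); print("side UL UR LR",b.tolist())
# reference block2 from first picture, same method
r=pb("top",[(135,102),(312,86),(162,325),(338,318)],175,180,8); print("ref blk2",r.tolist(), np.degrees(np.arctan2(r[0,1]-r[2,1],r[0,0]-r[2,0])),np.degrees(np.arctan2(r[1,1]-r[3,1],r[1,0]-r[3,0])))
st()
c=b2w([(176,25,44)])[0]; print("bar top c",c)
E
```

```text
blk3 top UL UR LL LR [[259.3, 30.3, 24.0], [260.4, -29.1, 24.0], [179.0, 31.0, 24.0], [180.3, -28.6, 24.0]] [219.75   0.9   24.  ]
long -0.4994524255793406 -0.35764691231766543 across 1.0609116902641949
side UL UR LR [[259.7, 29.5, 24.0], [257.6, -30.8, 24.0], [180.1, -28.7, 24.0]]
ref blk2 [[170.4, 29.7, 24.0], [172.0, -29.7, 24.0], [91.7, 30.5, 24.0], [90.1, -29.5, 24.0]] -0.5824020956468049 -0.1399161553636114
t 26.8 tcp [0.5957 0.0183 0.3363] jaw 49.06 F [ 0.8 -0.8 -0.1] gap 0.0262 q [-0.32  0.34  0.27  1.64 -0.1   1.18  0.83]
bar top c [0.55194862 0.26130395 0.16224057]
```

```bash
python3 - <<'E'
from h import *
st(); plan([.5518,.2604,.27],3.8)
E
```

```text
t 26.8 tcp [0.5957 0.0183 0.3363] jaw 49.06 F [ 0.8 -0.8 -0.1] gap 0.0262 q [-0.32  0.34  0.27  1.64 -0.1   1.18  0.83]
jaw now 49.06 tilt [-0.e+00  7.e-04 -1.e+00] move [0.4795, 0.3853, 0.1661] rows 4.1 twist 1.0057 rows 4.2
```

{"name": "play_rows", "arguments": {"translation": [[0.1,0.08,0],[0.22,0.17,0],[0.34,0.27,0],[0.43,0.345,0.03],[0.475,0.38,0.1],[0.4795,0.3853,0.15],[0.4795,0.3853,0.166],[0.4795,0.3853,0.166]], "twist": [0.2,0.4,0.6,0.8,1,1,1,1], "grip": [0.28,0.28,0.28,0.28,0.28,0.28,0.28,0.28]}}

```text
clock: 27.8
tcp_pos: [0.5525, 0.2596, 0.2695]
tcp_rot: [-2.144, -2.296, 0.001]
ft_force: [-0.3, 0.0, -0.2]
finger_gap: 0.0241
```

```bash
python3 - <<'E'
from h import *
arm.capture("side"); st(); plan([.5522,.2604,.245],3.8)
E
```

```text
t 27.85 tcp [0.5528 0.2593 0.2702] jaw 3.89 F [-0.4  0.2  0. ] gap 0.0246 q [-0.74  0.42  0.31  1.69 -0.14  1.05 -0.32]
jaw now 3.89 tilt [ 5.e-04  3.e-04 -1.e+00] move [0.0027, -0.0014, 0.0629] rows 0.4 twist 0.0021 rows 0.0
```

{"name": "play_rows", "arguments": {"translation": [[0.002,0,0.03],[0.002,0,0.06],[0.002,0,0.08],[0.002,0,0.088],[0.002,0,0.088]], "twist": [0,0,0,0,0], "grip": [0.28,0.28,0.28,0.28,0.28]}}

```text
clock: 28.48
tcp_pos: [0.5524, 0.2602, 0.2341]
tcp_rot: [-2.145, -2.295, 0.001]
ft_force: [-0.9, 0.6, 0.6]
finger_gap: 0.0246
```

```bash
python3 - <<'E'
from h import *
s=st(); g=s["tcp_pos"]; j=np.array([np.cos(np.radians(3.8)),np.sin(np.radians(3.8)),0])
snap("v",{"side":(215,105,75,70)},8,[g+j*.012*k-np.array([0,0,.08]) for k in(-1,1)])
E
```

```text
t 28.48 tcp [0.5524 0.2602 0.2341] jaw 3.88 F [-0.9  0.6  0.6] gap 0.0246 q [-0.74  0.46  0.3   1.72 -0.16  0.98 -0.31]
```

View pics/v_side.png

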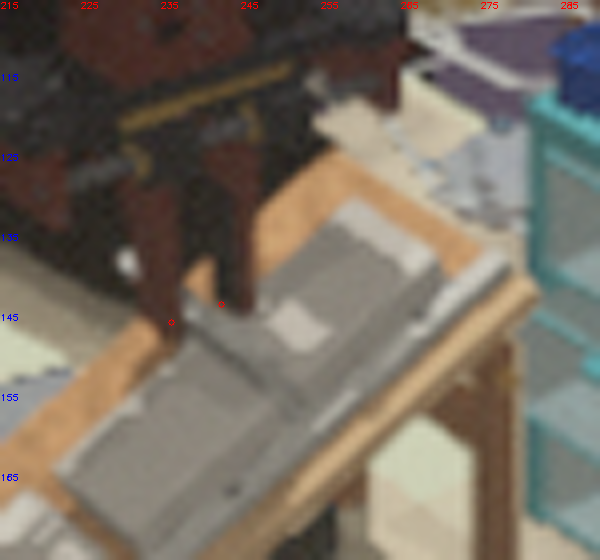

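{"name": "play_rows", "arguments": {"translation": [[0,0,0],[0,0,0],[0,0,0],[0,0,0]], "twist": [0,0,0,0], "grip": [0.2,0.14,0.05,0.05], "squeeze": 8}}

```text
clock: 29.02
tcp_pos: [0.5517, 0.2603, 0.2345]
tcp_rot: [-2.144, -2.295, 0.002]
ft_force: [-4.7, -1.9, 5.6]
finger_gap: 0.013
```

{"name": "play_rows", "arguments": {"translation": [[0,-0.004,-0.003],[0,-0.01,-0.015],[0,-0.018,-0.032],[0,-0.027,-0.05],[0,-0.036,-0.068],[0,-0.045,-0.086],[0,-0.054,-0.104],[0,-0.058,-0.13],[0,-0.058,-0.17],[0,-0.058,-0.2],[0,-0.058,-0.2]], "twist": [0,0,0,0,0,0,0,0,0,0,0], "grip": [0.05,0.05,0.05,0.05,0.05,0.05,0.05,0.05,0.05,0.05,0.05]}}

```text
clock: 30.4
tcp_pos: [0.5298, 0.2588, 0.3157]
tcp_rot: [2.145, 2.295, 0.004]
ft_force: [0.3, -0.2, -1.6]
finger_gap: 0.01
```

```bash
python3 - <<'E'
from h import *
s=st(); snap("w",{"side":(205,95,85,75)},8)
E
```

```text
t 30.4 tcp [0.5298 0.2588 0.3157] jaw 3.88 F [ 0.3 -0.2 -1.6] gap 0.01 q [-0.78  0.34  0.32  1.69 -0.12  1.13 -0.36]
```

View pics/w_side.png

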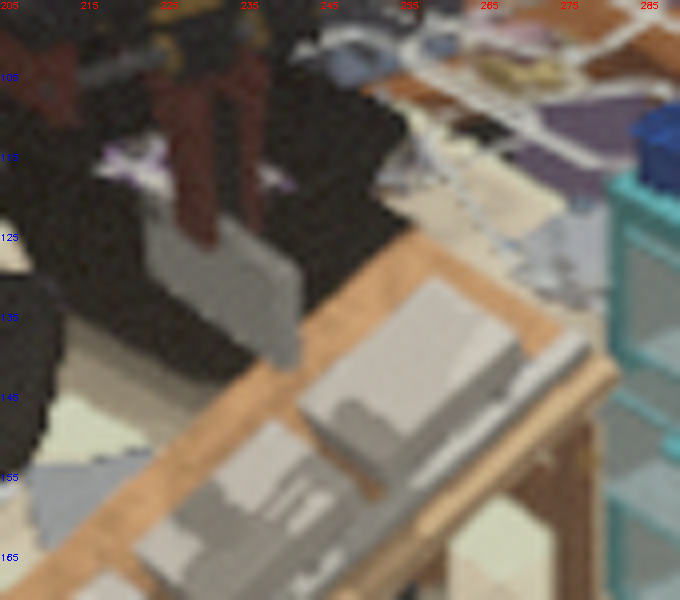

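{"name": "play_rows", "arguments": {"translation": [[-0.02,0,-0.01],[-0.1,0.01,-0.02],[-0.22,0.03,-0.02],[-0.36,0.05,-0.02],[-0.5,0.08,-0.02],[-0.64,0.11,-0.02],[-0.78,0.13,-0.02],[-0.9,0.15,-0.02],[-0.98,0.16,-0.02],[-0.98,0.16,-0.02]], "twist": [0,0,0,0,0,0,0,0,0,0], "grip": [0.05,0.05,0.05,0.05,0.05,0.05,0.05,0.05,0.05,0.05], "squeeze": 20}}

```text
clock: 31.7
tcp_pos: [0.6189, -0.1323, 0.3219]
tcp_rot: [2.151, 2.289, -0.003]
ft_force: [-0.9, -0.7, -1.3]
finger_gap: 0.0096
```

```bash
python3 - <<'E'
from h import *
s=st(); snap("x",{"side":(215,105,75,70),"top":(165,145,65,65)},9); st(); plan([.598,-.322,.20],3.4)
E
```

```text
t 31.7 tcp [ 0.6189 -0.1323  0.3219] jaw 3.56 F [-0.9 -0.7 -1.3] gap 0.0096 q [-0.19  0.43  0.46  1.58 -0.2   1.18  0.37]
t 31.8 tcp [ 0.6193 -0.128   0.3218] jaw 3.85 F [ 0.2  0.2 -1.5] gap 0.0097 q [-0.2   0.43  0.46  1.58 -0.2   1.18  0.37]
jaw now 3.85 tilt [-1.1e-03  6.0e-04 -1.0e+00] move [-0.4805, -0.0853, 0.3043] rows 3.7 twist 0.01 rows 0.0
```

View pics/x_side.png

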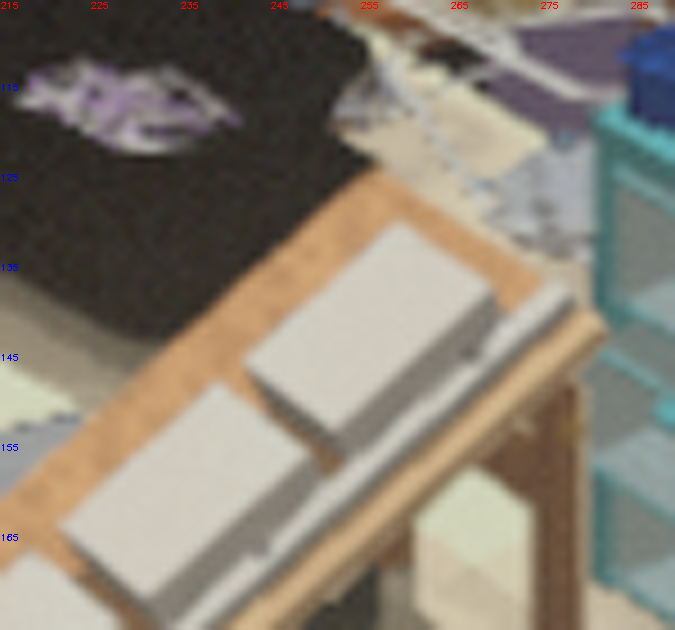

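View pics/x_top.png

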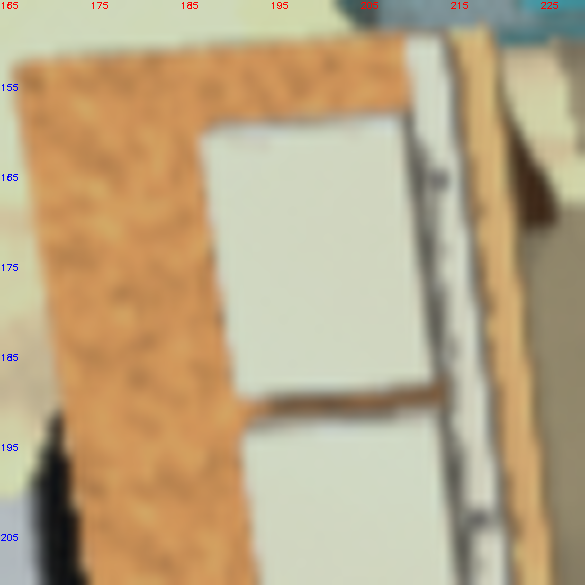

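{"name": "play_rows", "arguments": {"translation": [[-0.08,-0.01,0],[-0.2,-0.04,0.02],[-0.34,-0.07,0.1],[-0.45,-0.085,0.2],[-0.48,-0.085,0.3],[-0.48,-0.085,0.38],[-0.48,-0.085,0.44],[-0.48,-0.085,0.47],[-0.48,-0.085,0.48],[-0.48,-0.085,0.48]], "twist": [0,0,0,0,0,0,0,0,0,0], "grip": [0.05,0.05,0.05,0.05,0.05,0.05,0.05,0.05,0.05,0.05]}}

```text
clock: 33.05
tcp_pos: [0.5992, -0.3217, 0.131]
tcp_rot: [2.144, 2.296, 0.001]
ft_force: [-0.6, 0.3, -0.7]
finger_gap: 0.0096
```

```bash
python3 - <<'E'
from h import *
s=st(); snap("y",{"side":(310,210,90,85)},8)
E
```

```text
t 33.05 tcp [ 0.5992 -0.3217  0.131 ] jaw 3.92 F [-0.6  0.3 -0.7] gap 0.0096 q [ 0.15  0.7   0.41  1.62 -0.34  0.89  0.76]
```

View pics/y_side.png

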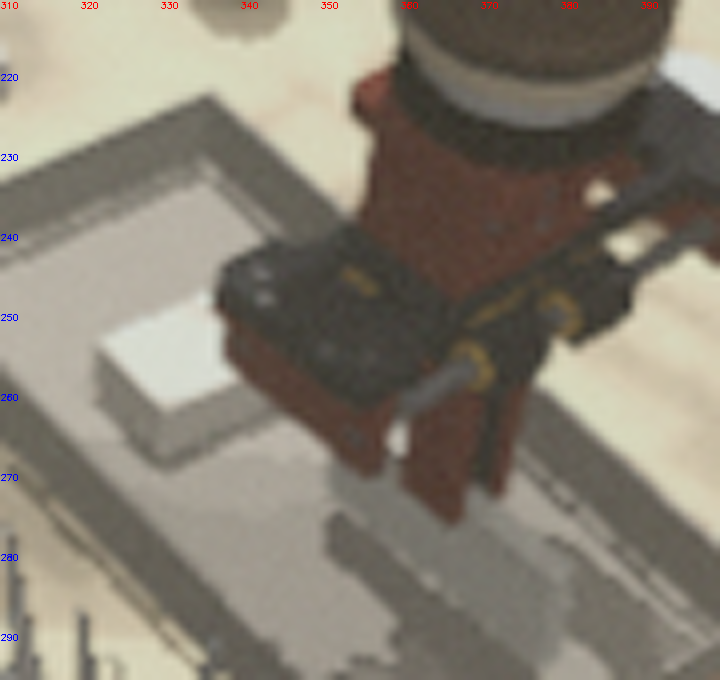

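Held inside the tray, a few millimetres above the floor. Lower it to contact.

{"name": "play_rows", "arguments": {"translation": [[0,0,0.008],[0,0,0.016],[0,0,0.022],[0,0,0.024],[0,0,0.024]], "twist": [0,0,0,0,0], "grip": [0.05,0.05,0.05,0.05,0.05]}}

```text
clock: 33.72
tcp_pos: [0.5987, -0.3219, 0.1208]
tcp_rot: [-2.145, -2.295, -0.0]
ft_force: [-0.5, 0.7, 0.1]
finger_gap: 0.0095
```

{"name": "play_rows", "arguments": {"translation": [[0,0,0.004],[0,0,0.007],[0,0,0.007]], "twist": [0,0,0], "grip": [0.05,0.05,0.05]}}

```text
clock: 34.1
tcp_pos: [0.5996, -0.322, 0.1206]
tcp_rot: [2.143, 2.294, 0.003]
ft_force: [-3.7, 4.0, 16.5]
finger_gap: 0.0098
```

Contact. Relieve, open, and rise.

{"name": "play_rows", "arguments": {"translation": [[0,0,-0.006],[0,0,-0.006],[0,0,-0.006],[0,0,-0.006],[0,0,-0.05],[0,0,-0.15],[0,0,-0.3],[0,0,-0.4],[0.1,0,-0.45],[0.1,0,-0.45]], "twist": [0,0,0,0,0,0,0,0,0,0], "grip": [0.13,0.2,0.3,0.35,0.35,0.35,0.35,0.35,0.35,0.35]}}

```text
clock: 35.35
tcp_pos: [0.5974, -0.2794, 0.3012]
tcp_rot: [2.138, 2.297, 0.006]
ft_force: [-0.4, -0.1, -0.3]
finger_gap: 0.0306
```

```bash
python3 - <<'E'
from h import *
s=st(); snap("zz",{"side":(300,215,100,85),"top":(315,145,120,75)},7)
W=cloud("side",np.load("pics/zz_side.npy"))
E
```

```text
t 35.35 tcp [ 0.5974 -0.2794  0.3012] jaw 4.1 F [-0.4 -0.1 -0.3] gap 0.0306 q [ 0.04  0.5   0.48  1.53 -0.25  1.17  0.64]
```

View pics/zz_side.png

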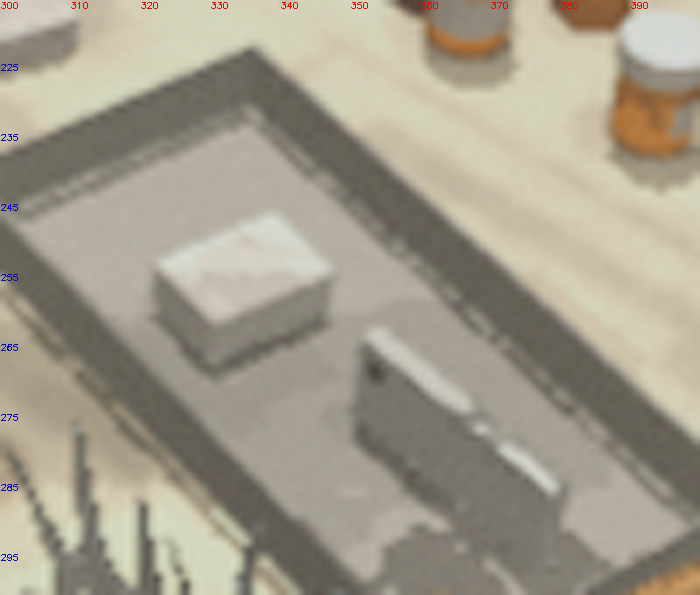

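View pics/zz_side_full.png

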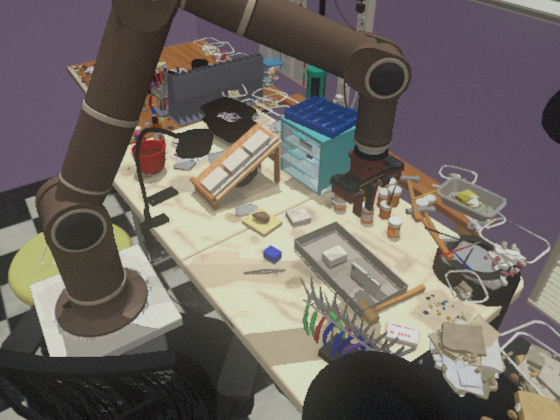

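```bash
python3 - <<'E'
from h import *
a=cv2.imread("pics/x_side_full.png")[125:175,220:275].astype(int); b=cv2.imread("pics/zz_side_full.png")[125:175,220:275].astype(int); print("block view diff",abs(a-b).mean())
st(); print(arm.finish_job())
E
```

```text
block view diff 3.148
t 35.45 tcp [ 0.596  -0.282   0.2989] jaw 3.93 F [ 1.   0.4 -0.5] gap 0.031 q [ 0.04  0.5   0.48  1.54 -0.24  1.16  0.64]
the job is handed in; nothing more can be done
None
```

I handed the job in at about 35 s of the 67 s allowed; by my camera checks every step was met. `finish_job` reports no verdict, so that rests on my own measurements.

**What I did**
1. I drew the aluminium spacer out of the joint and stood it on edge against the upper side of the higher bonded block.
2. I laid the full-size block on the cork above it, slid it along the guide strip, and seated it square against the spacer with a two-finger push from above (about 9 N).
3. I drew the spacer out with a light 8 N grip and stood it on edge in the tray where the block had been.

**Last checks**
- **Block:** with the spacer still in place, it was flat and square to within about 0.5°. Its centre was about 220–221 mm up the bed (nominal 221) and about 0.5–1 mm from the centre line. After the draw the joint looked even and the block's corners in the pictures had moved no more than about 2 enlarged pixels, well under 1 mm.
- **Spacer:** it is released and upright inside the tray, with its centre about 24 mm above the tray's underside by its size (limit 34 mm).
- **Bystanders:** the half block shows at the same pixels as before. I kept the arm clear of the jar and steel pad, but only looked at them in the last full picture and did not measure them.

**What failed or disagreed**
- **Heights:** heights from the two camera views came out about 5 mm lower than the depth readings. I used the depth readings, and the contacts I felt agreed with them to about 2 mm.
- **Block placing:** after I first let go, the block lay with its lower end raised by several millimetres. I pressed it down and reseated it before drawing the spacer.

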